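# Put the mould bench's things back on their own tiles

## Robot

A 7-joint arm with a two-finger parallel gripper is mounted at the origin on a cart in front of the work surface, level with it; the furniture and walls round the work are solid. World frame = base frame: x ahead of the robot, y to its left, z up, the work surface at z = 0. Lengths are in m, angles in rad, forces in N, time in s.
With the tool pointing down it reaches from about 0.425 to 0.8 m from the base axis. Payload 8.3 kg.
Tool frame: the origin (TCP) lies at the very end of the fingers, on their centre line; the grasp point (between the pads) lies 19 mm behind it (env.grip_point_offset is the distance from the TCP to the grasp point, in m); y points along the fingers, z is the direction in which the jaws open and shut, and the axes are right-handed (so a half turn about y gives the same grasp; the last joint's range is limited). The gripper opens to 85 mm and grips with 20 to 120 N. Pads are 22 mm wide; open, the fingers measure 114 mm over their backs; the gripper's body (76 mm by 85 mm) begins 54 mm behind the grasp point. The pads swing forward as they close: fully open they stand 13 mm farther back than shut.
Start: joints at [1.147, 0.383, 0.016, 1.37, -0.006, 1.388, -0.046], TCP at [0.221, -0.585, 0.209] pointing down, gripper open.
Joint ranges: [-2.95, 2.95], [-0.25, 2.06], [-1.52, 1.56], [0.18, 2.33], [-1.44, 4.58], [0.02, 2.06], [-3.01, 3.01]. Speed limits (rad/s): [2.39, 2.39, 3.01, 3.01, 3.14, 3.14, 3.14].

## Interface

Orientations are given as a unit quaternion [w, x, y, z].
In Python, from workcell import env gives the robot as it stands.
- The arm moves only by the shell command python3 -m handwheel 'ROWS' [OPENING]. ROWS is JSON, one flat list of numbers, 6 for each row, row after row: the shift along the tool's x, y, z normalised to -1 to 1, where 1 is 400 mm, then the turn, a rotation vector about the tool's x, y, z normalised to -1 to 1, where 1 is pi rad. In form: [tx, ty, tz, rx, ry, rz, tx, ty, tz, rx, ry, rz, ...]. A call has 1 to 12 rows; each row shifts and turns the commanded pose from where the row before left it, along the tool's axes as they then stand; what a row does not reach is not made up. A row lasts 1/8 s, in which the tool goes at most 62.5 mm and 10.7 degrees, less where a joint would pass 70% of its speed; a pose out of reach is approached as far as the arm can. A call with a number of a shift or a turn outside -1 to 1 is refused whole. A call with a gripper value outside its range is refused whole. OPENING is the gripper's target within -1 to 1 (fully open at 1, half-way at 0, shut at -1), set as the call begins (- or left out, the last holds). The fingers move at their own pace and stop on an object; the grip force is fixed at half the most. Time passes only in rows, so rows that do not move let the fingers close. It gives the time, the measured TCP pose, the force and the opening at its end, in the units of the state.
- env.sense(): the state, without advancing time (a new reading comes with each control period).
- env.snapshot(name): name is "scene" or "side" or "wrist"; returns a dict with "pixels" (400x640x3 uint8, red, green, blue), "intrinsics" (3x3 intrinsics, pixels), "k1" (the pictures are not rectified: a ray, as slopes to the right and down, at radius r is drawn at 1 + k1 r^2 times it, then the intrinsics apply), "R" (3x3) and "t" (3): a world point X has camera coordinates R X + t. Camera axes: x right, y down, z forward; pixel columns grow to the right and rows downward; lengths in m; the calibration is good to about 2 mm. A picture is of the moment at which its call begins. There is no depth.
- env.close_job(): hands the job in, once; it reports no verdict.
The state is a dict: "clock": time; "joint_pos": joint angles; "joint_vel": joint speeds; "tau": joint torques, N m; "tool_pos": TCP position; "tool_rot": TCP orientation; "wrist_force": force on the tool from outside, world axes, zero at the start; "moment": the same for the moment, N m; "opening": finger opening in m.
Only numpy, scipy, OpenCV 4.12 (cv2) and the standard library are available. Lean on these libraries where they do the work, as an engineer would, in place of code of your own. Each camera call takes 0.05 s, during which the arm holds its last target.

## Task

The four things on the grey bench tiles have been put back on the wrong tiles: the bottle belongs on the round tile, the wax rod stand on the square tile, the rubber mould on the oblong tile and the eraser on the long narrow strip tile. Move each to the middle of its own tile, squared up with it (long side along long side), right way up and let go, parking one on the empty cork pad where you need room. Do not tip over the bottle or the rod stand on the way, and leave the wax tree undisturbed.

Things in the scene. Friction and masses are not known exactly. Their poses are not given: they have to be found in the camera images.
- bottle: brown round bottle with a black cap, standing; body 54 mm in diameter up to 129 mm above its foot, cap 33 mm in diameter above that, 149 mm tall in all, about 0.26 kg. Origin: centre of its underside, z up along its axis. It starts on the oblong or the strip tile; its own is the round tile.
- rod_stand: stand with a white square foot (50 x 50 mm, 22 mm high) and an upright turquoise wax rod (12 mm in diameter) rising from the middle of the foot to 150 mm above the underside, upright within 2 mm; 0.35 kg in all. Lift it by the rod. Origin: centre of the underside, x and y along the sides of the foot, z up. It starts on the oblong or the strip tile; its own is the square tile.
- mould: teal two-part rubber mould lying flat, a block 56 mm wide (x) by 80 mm long (y) by 24 mm high, about 0.14 kg. Origin: centre of its underside, y along its length, z up. It starts on the round or the square tile; its own is the oblong tile.
- eraser: small dark eraser lying flat, 19 mm wide (x) by 45 mm long (y) by 13 mm high. Origin: centre of its underside, y along its length, z up. It starts on the round or the square tile; its own is the strip tile.
- tile_round: round grey tile, 112 mm in diameter, 5 mm thick, fixed to the bench, with a thin dark line engraved round its edge and another round the middle. Origin: centre of its underside (its top is 5 mm above); z up; home of the bottle.
- tile_square: square grey tile, 100 x 100 mm, 5 mm thick, fixed to the bench, with a thin dark line engraved round its edge and another round the middle. Origin: centre of its underside (its top is 5 mm above); z up; x and y along its sides; home of the rod stand.
- tile_oblong: oblong grey tile, 84 mm (x) by 122 mm (y), 5 mm thick, fixed to the bench, with a thin dark line engraved round its edge and another round the middle. Origin: centre of its underside (its top is 5 mm above); z up; y along its length; home of the mould.
- tile_strip: long narrow grey tile, 58 mm (x) by 144 mm (y), 5 mm thick, fixed to the bench, with a thin dark line engraved round its edge and another round the middle. Origin: centre of its underside (its top is 5 mm above); z up; y along its length; home of the eraser.
- spare_pad: six-sided cork pad, 116 mm over the corners, 5 mm thick, fixed to the bench, empty at the start: the free spot. Origin: centre of its underside, z up.
- wax_tree: bystander, loose and not to be disturbed: purple wax pieces on a turquoise stem on a round black base 100 mm in diameter, 150 mm tall. Origin: centre of its underside, z up. The four tiles, the pad and this tree share six places in two rows, about 0.18 to 0.20 m apart, in any arrangement.
Things that resemble listed ones, but are neither listed nor needed, are in the scene too. There is more than one size of the mould; the one meant has the size given above.

How it is judged:
By the outcome, as a careful person would: the job done as asked, in the order asked, and still so for the second after the job is handed in, with the robot touching nothing.
It also fails if it takes over 147 s, if anything falls off the work surface, if the arm or the gripper's body presses on something with over 40 N, if the wrist force passes 120 N, or if a joint passes its speed limit or range.

## Working session

There is one attempt and no reset: what is moved stays moved. The work goes in short steps, Python scripts to look and compute and a shell command to move; the robot and the scene stay as the last step left them, time stands still between calls to the robot, and variables do not carry over. Pictures are saved under pics/ and viewed, and the job is handed in when it is done.

```bash
ls; mkdir -p pics; python3 - <<'E'
from workcell import env
import cv2,numpy as np
np.set_printoptions(precision=4,suppress=True)
s=env.sense();print(s)
for n in ["scene","side","wrist"]:
    d=env.snapshot(n);cv2.imwrite(f"pics/{n}0.png",d["pixels"][:,:,::-1]);print(n,d["intrinsics"],d["k1"],d["R"],d["t"])
E
```

```text
pics
{'clock': 0.0, 'joint_pos': array([ 1.1471,  0.3843,  0.0164,  1.3711, -0.0063,  1.3882, -0.0465]), 'joint_vel': array([ 0.0005,  0.0001,  0.0005, -0.001 , -0.0004,  0.0006, -0.0012]), 'tau': array([  0.0007, -62.7601,   0.8442, -37.183 ,   0.0165,   0.0139,
         0.    ]), 'tool_pos': array([ 0.2205, -0.5842,  0.2083]), 'tool_rot': array([ 0.1268, -0.127 ,  0.6963, -0.6949]), 'wrist_force': array([-0.8252,  0.6231, -0.496 ]), 'moment': array([0.0461, 0.0522, 0.0045]), 'opening': 0.08509445617702169}
scene [[476.8189   0.     318.7142]
 [  0.     476.8189 211.6366]
 [  0.       0.       1.    ]] -0.11945239876506672 [[ 0.8404 -0.5414  0.0253]
 [-0.2702 -0.4589 -0.8464]
 [ 0.4699  0.7044 -0.532 ]] [-0.4461  0.1508  1.218 ]
side [[431.5386   0.     322.4096]
 [  0.     431.5386 197.5521]
 [  0.       0.       1.    ]] -0.0033067791797047694 [[-0.796  -0.6053 -0.0033]
 [-0.3937  0.5219 -0.7567]
 [ 0.4598 -0.601  -0.6537]] [0.3763 0.2507 0.7563]
wrist [[289.3069   0.     319.2563]
 [  0.     289.3069 201.1964]
 [  0.       0.       1.    ]] -0.04199458638109467 [[ 0.3527 -0.9357 -0.0025]
 [-0.8876 -0.3354  0.3158]
 [-0.2963 -0.1091 -0.9488]] [-0.6237 -0.0397  0.3825]
```

View pics/scene0.png

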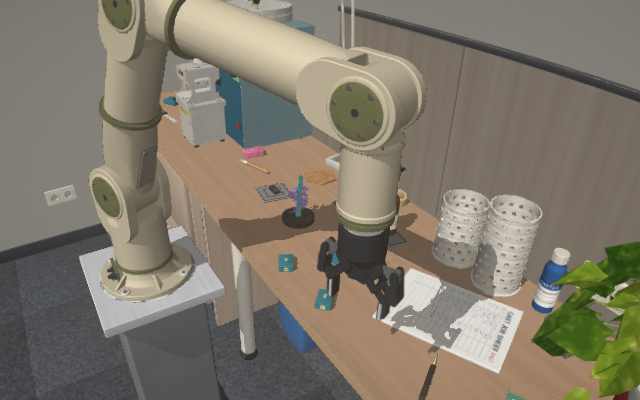

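View pics/side0.png

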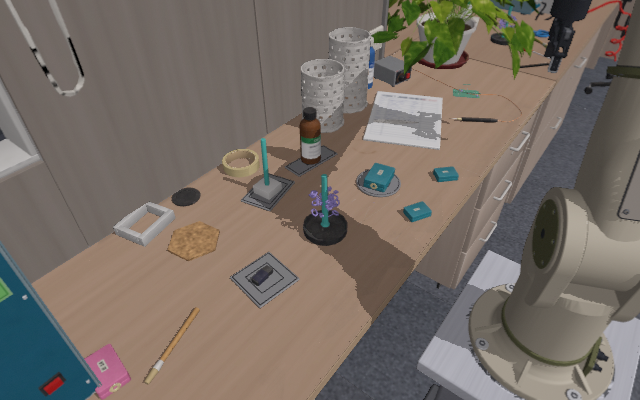

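View pics/wrist0.png

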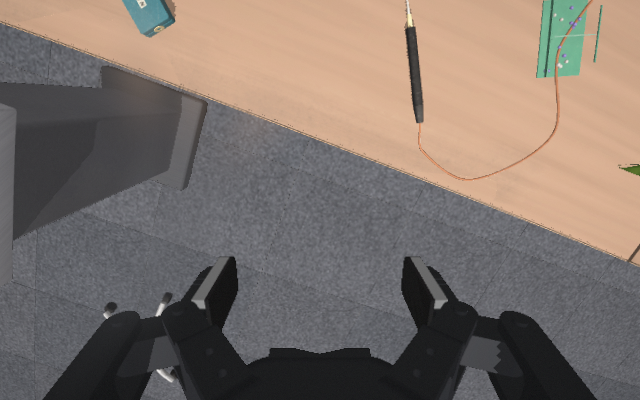

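The side view shows all of it: bottle about (310,140), rod stand (266,185), mould on the round tile (378,178), eraser on the square tile (262,274), tree (325,225) and empty cork pad (193,240). I'll enlarge it, then measure.

```bash
cat > h.py <<'E'
import numpy as np,cv2,json
from scipy.spatial.transform import Rotation as Ro
np.set_printoptions(precision=4,suppress=True)
def snap(name,fn=None):
    from workcell import env
    d=env.snapshot(name)
    d={k:(np.array(v) if k!='k1' else v) for k,v in d.items()}
    if fn: cv2.imwrite(fn,d['pixels'][:,:,::-1])
    return d
def proj(d,X):
    X=np.atleast_2d(X); c=X@d['R'].T+d['t']; s=c[:,:2]/c[:,2:]
    r2=(s**2).sum(1,keepdims=True); s=s*(1+d['k1']*r2)
    K=d['intrinsics']; return s*[K[0,0],K[1,1]]+K[:2,2]
def unproj(d,uv,z):
    uv=np.atleast_2d(np.array(uv,float));K=d['intrinsics']
    p=(uv-K[:2,2])/[K[0,0],K[1,1]]; s=p.copy()
    for _ in range(20): s=p/(1+d['k1']*(s**2).sum(1,keepdims=True))
    ray=np.c_[s,np.ones(len(s))]@d['R']; C=-d['R'].T@d['t']
    return C+ray*((np.reshape(z,(-1,1))-C[2])/ray[:,2:])
def crop(d,box,k,fn):
    x0,y0,x1,y1=box
    im=cv2.resize(d['pixels'][y0:y1,x0:x1,::-1],None,fx=k,fy=k,interpolation=cv2.INTER_CUBIC)
    cv2.imwrite(fn,im)
def quat(q): return Ro.from_quat([q[1],q[2],q[3],q[0]])
E
python3 - <<'E'
from h import *
import pickle
d=snap("side"); pickle.dump(d,open('side0.pkl','wb'))
crop(d,(150,90,410,310),3,'pics/c0.png')
pts=dict(bottle=(310,162),rod=(268,192),mould=(378,186),er=(263,279),pad=(193,240),tree=(325,230),m1=(416,212),m2=(446,174))
for k,v in pts.items(): print(k,unproj(d,v,0.005)[0])
from workcell import env
print(quat(env.sense()['tool_rot']).as_matrix())
E
```

```text
bottle [ 0.6433 -0.1696  0.005 ]
rod [ 0.6481 -0.0104  0.005 ]
mould [ 0.4453 -0.1924  0.005 ]
er [0.4736 0.1932 0.005 ]
pad [0.6679 0.207  0.005 ]
tree [0.4578 0.0101 0.005 ]
m1 [ 0.3247 -0.164   0.005 ]
m2 [ 0.3314 -0.3392  0.005 ]
[[-0.9356 -0.0004  0.3531]
 [-0.3531  0.0012 -0.9356]
 [-0.     -1.     -0.0013]]
```

View pics/c0.png

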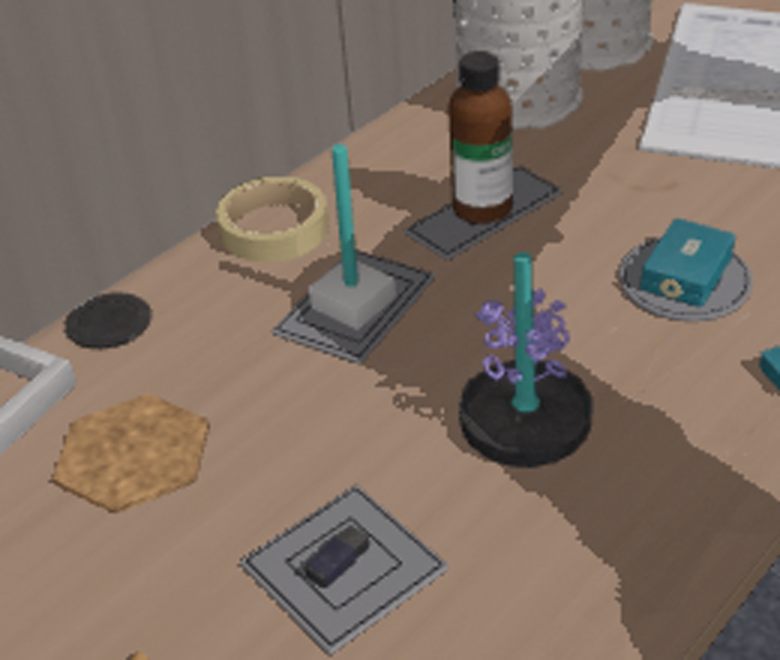

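```bash
python3 - <<'E'
from h import *
d=snap("wrist");from workcell import env
s=env.sense();T=quat(s['tool_rot']).as_matrix();p=s['tool_pos']
C=-d['R'].T@d['t'];print(C,T.T@(C-p),d['R']@T)
# footprint of image centre/corners at z=0 if tool aligned at (0.45,-0.19,0.25)
Ta=np.array([[-1,0,0],[0,0,-1],[0,-1,0]]).astype(float)
R=(d['R']@T)@Ta.T;P=np.array([.42,-.18,.27]);C2=P+Ta@(T.T@(C-p))
d2=dict(d,R=R,t=-R@C2)
print(unproj(d2,[(0,0),(320,0),(640,0),(320,200),(0,260),(640,260)],0))
E
```

```text
[ 0.2981 -0.5552  0.3742] [-0.0829 -0.1654 -0.0002] [[ 0.0004  0.001   1.    ]
 [ 0.9488 -0.3157 -0.    ]
 [ 0.3157  0.9488 -0.0011]]
[[ 0.6518  0.2629  0.    ]
 [ 0.6359 -0.1804 -0.    ]
 [ 0.6514 -0.6232  0.    ]
 [ 0.36   -0.1805  0.    ]
 [ 0.2453  0.4018  0.    ]
 [ 0.2454 -0.7619  0.    ]]
```

```bash
python3 -m handwheel '[0,-0.115,0,0,0.0575,0, 0,-0.115,0,0,0.0575,0, -0.096,0,-0.118,0,0,0, -0.096,0,-0.118,0,0,0, -0.096,0,-0.118,0,0,0, -0.096,0,-0.118,0,0,0, -0.096,0,-0.118,0,0,0, -0.096,0,-0.118,0,0,0, -0.025,0,-0.14,0,0,0, -0.025,0,-0.14,0,0,0, -0.025,0,-0.14,0,0,0, -0.025,0,-0.14,0,0,0]' 1
```

```text
clock: 1.75
tool_pos: [0.4913, -0.0758, 0.3014]
tool_rot: [0.0, -0.0, -0.707, 0.707]
wrist_force: [0.9, 0.5, 0.5]
opening: 0.0855
```

```bash
python3 - <<'E'
from h import *
import pickle
d=snap("wrist","pics/w1.png"); pickle.dump(d,open('w1.pkl','wb'))
E
```

```text
(no output)
```

View pics/w1.png

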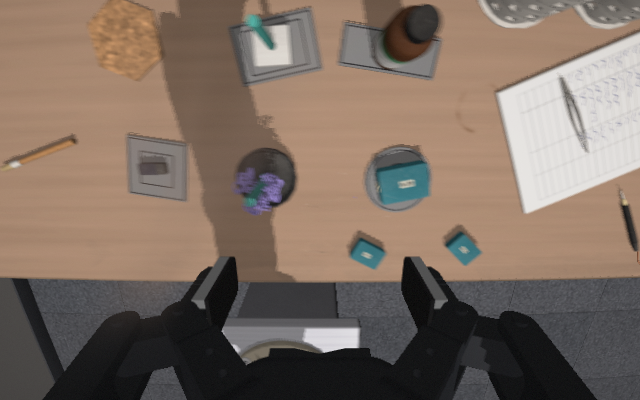

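The wrist view from above shows the bottle (410,30) on the strip, the rod stand (272,45) on the oblong, the mould (403,182) on the round tile, the eraser (153,168) on the square and the pad (125,38). The two small teal moulds are at (367,252) and (463,248). I'll enlarge it for the corners.

```bash
python3 - <<'E'
from h import *
import pickle
d=pickle.load(open('w1.pkl','rb'))
crop(d,(220,0,450,110),3.4,'pics/c1.png')
crop(d,(340,130,490,275),4,'pics/c2.png')
crop(d,(110,120,200,210),6,'pics/c3.png')
E
```

```text
(no output)
```

View pics/c1.png

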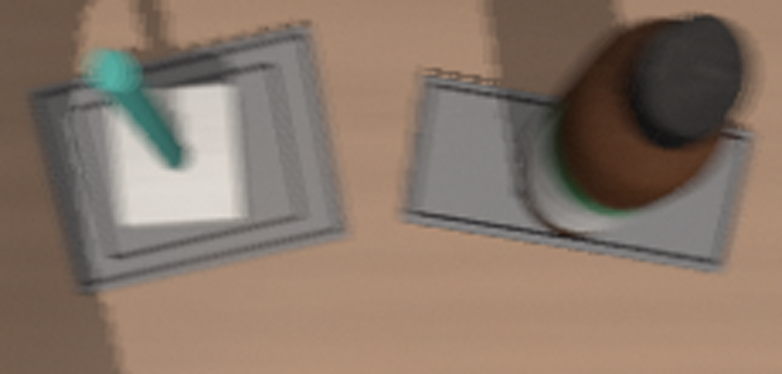

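View pics/c2.png

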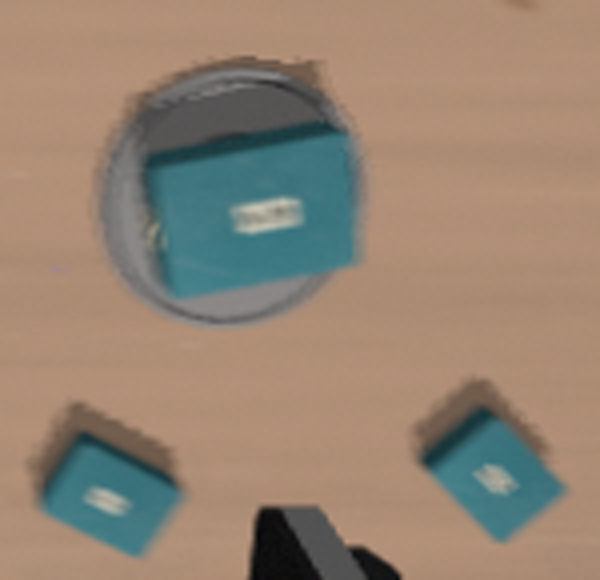

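View pics/c3.png

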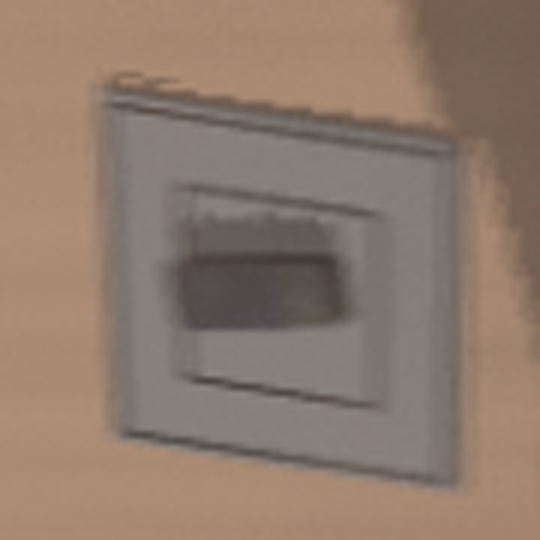

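```bash
python3 - <<'E'
from h import *
import pickle
for i in range(4): d=snap("wrist","pics/w2.png")
pickle.dump(d,open('w2.pkl','wb'))
from workcell import env
s=env.sense();print(s['tool_pos'],s['clock'],abs(s['joint_vel']).max())
crop(d,(220,0,450,110),3.4,'pics/c4.png')
crop(d,(340,130,490,275),4,'pics/c5.png')
crop(d,(110,120,200,210),6,'pics/c6.png')
E
```

```text
[ 0.4912 -0.0781  0.3013] 2.0 0.026353336535759886
```

View pics/c4.png

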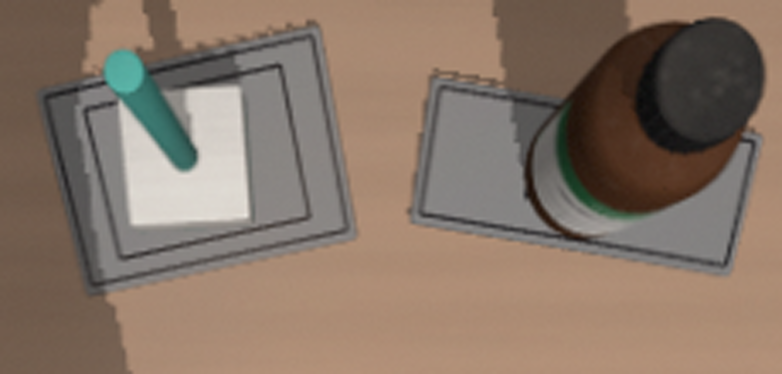

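View pics/c5.png

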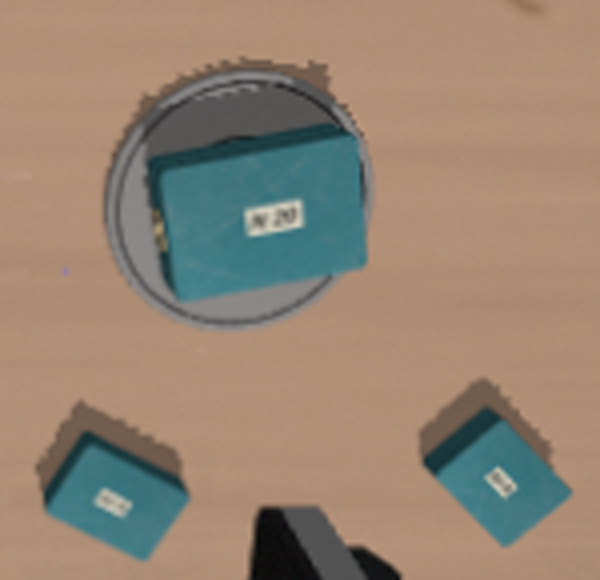

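View pics/c6.png

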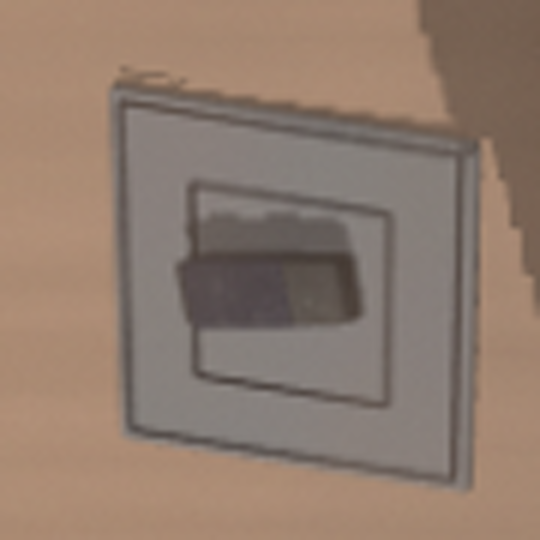

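```bash
cat > fit.py <<'E'
from h import *
def pose(d,pts,z,x0,y0,k):
    uv=(np.array(pts,float)+.5)/k-.5+[x0,y0]
    P=unproj(d,uv,z)[:,:2]; c=P.mean(0)
    e1=(P[1]-P[0]+P[2]-P[3])/2; e2=(P[3]-P[0]+P[2]-P[1])/2
    a1=np.degrees(np.arctan2(e1[1],e1[0]))%180; a2=np.degrees(np.arctan2(e2[1],e2[0]))%180
    return c,np.linalg.norm(e1)*1e3,a1,np.linalg.norm(e2)*1e3,a2
E
python3 - <<'E'
from fit import *
import pickle
d=pickle.load(open('w2.pkl','rb'))
A=(220,0,3.4);B=(340,130,4);C=(110,120,6)
for n,p,z,a in [
('oblong outer',[(40,90),(318,25),(355,238),(90,294)],.005,A),
('oblong line',[(47,96),(311,37),(348,234),(96,284)],.005,A),
('oblong inner',[(86,108),(280,66),(310,218),(122,258)],.005,A),
('strip line',[(440,84),(757,140),(727,264),(420,214)],.005,A),
('foot top',[(120,90),(240,86),(249,218),(130,225)],.027,A),
('mould top',[(160,180),(357,133),(368,262),(180,300)],.029,B),
('m1 top',[(85,440),(188,492),(146,560),(45,508)],.015,B),
('m2 top',[(425,462),(490,415),(572,492),(506,546)],.015,B),
('square line',[(122,103),(462,155),(452,480),(130,430)],.005,C),
('square inner',[(193,183),(391,213),(386,407),(198,374)],.005,C),
('eraser',[(180,264),(345,262),(353,324),(190,328)],.018,C)]:
    print(n,*pose(d,p,z,*a))
for n,p,z,a in [('round',[(239.5,199),(107,199),(372,199)],.005,B),('cap',[(710,82)],.154,A),('rodtop',[(124,71)],.155,A),('rodbase',[(185,162)],.027,A)]:
    print(n,unproj(d,(np.array(p,float)+.5)/a[2]-.5+a[:2],z))
E
```

```text
oblong outer [ 0.6539 -0.0159] 118.89845304619043 101.21188946542885 82.97651691989695 10.93150677937777
oblong line [ 0.6536 -0.0158] 112.73432841796372 100.631948299402 76.86465025344292 11.817551113542066
oblong inner [ 0.654  -0.0156] 83.48112875118213 100.82224227982509 60.17746337873384 11.47810277534225
strip line [ 0.6499 -0.1813] 136.88809579459965 81.97805868950515 50.58414093415328 171.70134333496634
foot top [ 0.6532 -0.0127] 48.55785328214238 92.1573390347463 49.47959349201415 2.1856730829847493
mould top [ 0.4561 -0.212 ] 76.5465386809727 103.23585042143472 51.731175534476236 12.312880089492353
m1 top [ 0.3245 -0.1627] 53.15560617805162 60.989470222274676 37.34171287990684 154.46331093053433
m2 top [ 0.3344 -0.3317] 35.46579502490393 134.4373430474114 59.079040265431324 47.424979899657046
square line [0.4754 0.19  ] 92.03275190789076 80.91196820528207 92.34316193059873 170.16192273557436
square inner [0.4756 0.1897] 53.6334346416503 80.3638784514446 54.4819269541635 170.34101109703153
eraser [0.4787 0.189 ] 45.15689335360422 90.85135301216862 17.10532239640588 178.24100223458842
round [[ 0.4585 -0.2075  0.005 ]
 [ 0.4583 -0.1528  0.005 ]
 [ 0.4588 -0.2626  0.005 ]]
cap [[ 0.6506 -0.1804  0.154 ]]
rodtop [[ 0.6521 -0.0147  0.155 ]]
rodbase [[ 0.6509 -0.0127  0.027 ]]
```

```bash
python3 -c "
from workcell import env
print(env.sense()['joint_pos'])"
python3 -m handwheel '[0.006,0,-0.134,0,0,0, 0.006,0,-0.134,0,0,0, 0.006,0,-0.134,0,0,0, 0.006,0,-0.134,0,0,0, 0.006,0,-0.134,0,0,0, 0,0.05,0,0,-0.0556,0, 0,0.05,0,0,-0.0556,0, 0,0.05,0,0,-0.0556,0, 0,0.05,0,0,-0.0556,0, 0,0.05,0,0,-0.0556,0, 0,0.05,0,0,-0.0556,0, 0,0.05,0,0,-0.0556,0]'
python3 -m handwheel '[0,0,0,0,-0.0556,0, 0,0,0,0,-0.0556,0, 0,0,0,0,0,0]'
python3 - <<'E'
from h import *
import pickle
from workcell import env
d=snap("wrist","pics/w3.png"); pickle.dump(d,open('w3.pkl','wb'))
s=env.sense();print(s['joint_pos'],quat(s['tool_rot']).as_matrix())
E
```

```text
[ 0.39893036  0.09418262 -0.33176261  1.53023897  0.03106374  1.52245943
 -1.50407455]
clock: 3.5
tool_pos: [0.4803, 0.1883, 0.1605]
tool_rot: [-0.406, 0.407, -0.578, 0.579]
wrist_force: [0.0, 0.4, -0.5]
opening: 0.0852
clock: 3.88
tool_pos: [0.4801, 0.1885, 0.161]
tool_rot: [0.499, -0.499, 0.501, -0.501]
wrist_force: [0.3, 0.8, 0.7]
opening: 0.0852
[ 0.1962  0.2538 -0.7378  1.7128  0.1793  1.2444 -0.5892] [[-0.0057 -0.0002  1.    ]
 [-1.     -0.0002 -0.0057]
 [ 0.0002 -1.     -0.0002]]
```

View pics/w3.png

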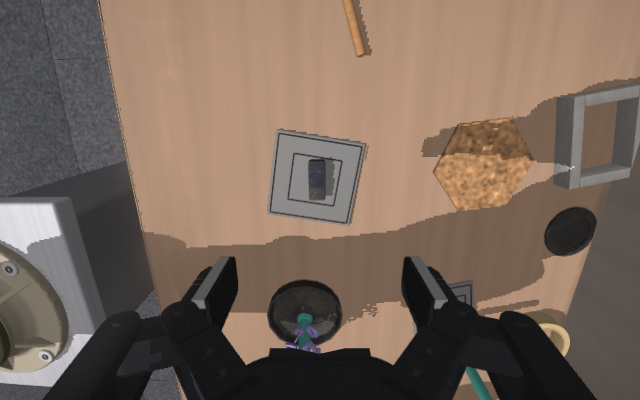

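```bash
python3 - <<'E'
from h import *
import pickle
d=pickle.load(open('w3.pkl','rb'))
crop(d,(260,120,380,230),6,'pics/c7.png')
crop(d,(420,100,550,220),5,'pics/c8.png')
E
```

```text
(no output)
```

View pics/c7.png

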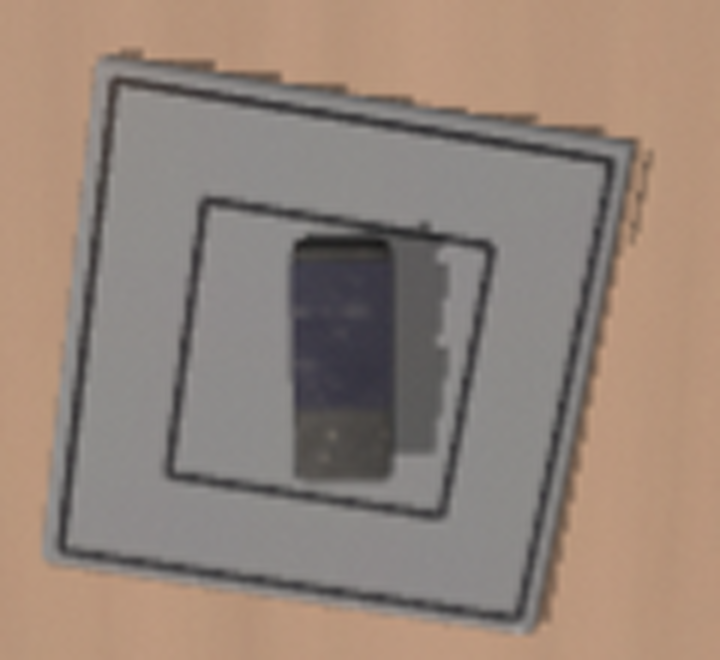

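View pics/c8.png

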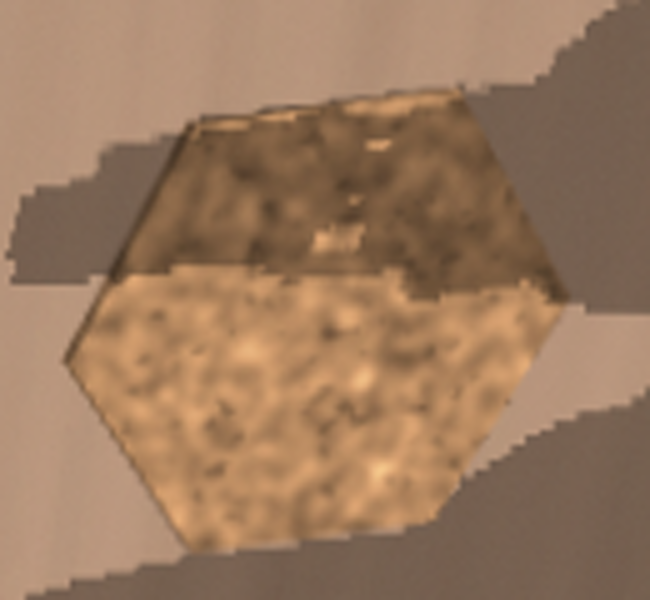

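```bash
python3 - <<'E'
from fit import *
import pickle
d=pickle.load(open('w3.pkl','rb'))
A=(260,120,6)
for n,p,z in [('er',[(292,252),(394,250),(395,478),(294,480)],.018),('sqline',[(112,80),(613,158),(522,618),(62,550)],.005),('inner',[(205,200),(493,245),(443,517),(170,473)],.005)]:
    print(n,*pose(d,p,z,*A))
u=(np.array([(190,122),(462,90),(568,300),(437,520),(195,552),(67,360)],float)+.5)/5-.5+[420,100]
P=unproj(d,u,.005);print(P.mean(0),np.linalg.norm(P-P.mean(0),axis=1))
E
```

```text
er [0.479  0.1916] 18.589914858028397 0.9432667589063263 42.9992125062905 90.0089910440168
sqline [0.4757 0.1894] 92.59277825096538 170.90085643998086 92.25273889873768 81.07649438648102
inner [0.4758 0.1892] 54.125778745625446 170.48696022182708 54.11715863591467 80.8683934995804
[0.6695 0.2056 0.005 ] [0.0591 0.058  0.0577 0.0588 0.0579 0.0586]
```

```bash
python3 -m handwheel '[-0.007,0.13,-0.002,0,0,0, 0,0.13,0,0,0,0, 0,0.062,0,0,0,0, 0,0.062,0,0,0,0, 0,0,0,0,0,0]'
python3 -m handwheel '[0,0,0,0,0,0, 0,0,0,0,0,0, 0,0,0,0,0,0, 0,0,0,0,0,0, 0,0,0,0,0,0, 0,0,0,0,0,0, 0,0,0,0,0,0]' -1
```

```text
clock: 4.55
tool_pos: [0.4775, 0.1919, 0.0061]
tool_rot: [0.498, -0.5, 0.501, -0.5]
wrist_force: [-0.5, -1.0, 0.1]
opening: 0.0855
clock: 5.42
tool_pos: [0.4786, 0.1932, 0.0077]
tool_rot: [0.5, -0.5, 0.5, -0.5]
wrist_force: [0.0, -0.1, -0.0]
opening: -0.0
```

The jaws closed to zero, so they missed the eraser. I'll look.

```bash
python3 - <<'E'
from h import *
import pickle
d=snap("wrist","pics/w4.png"); d2=snap("side"); crop(d2,(200,220,330,320),6,'pics/s4.png')
E
```

```text
(no output)
```

View pics/w4.png

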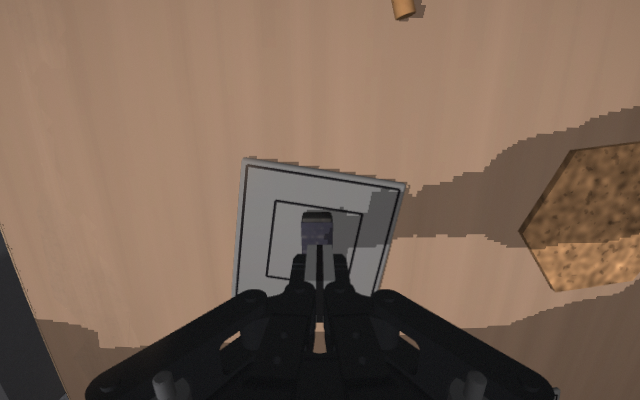

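View pics/s4.png

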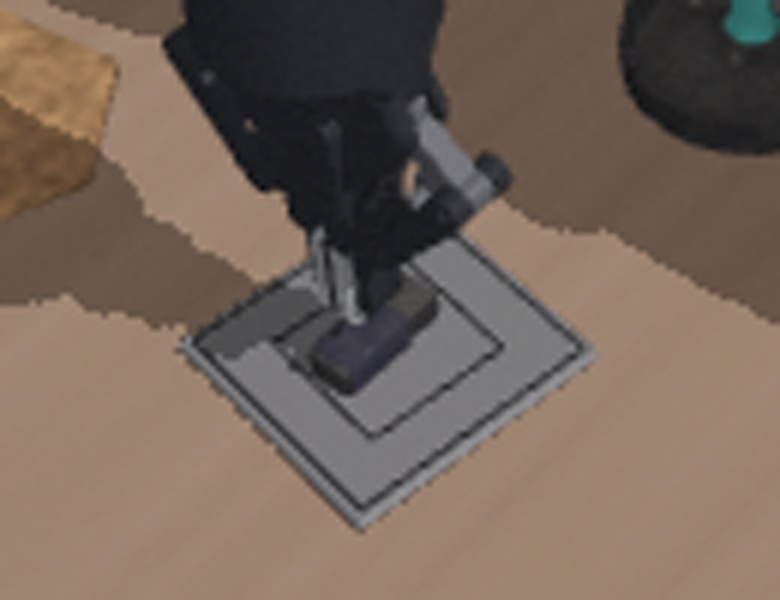

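```bash
python3 - <<'E'
from h import *
from workcell import env
s=env.sense();p=s['tool_pos'];print(p,env.grip_point_offset,s['opening'],s['wrist_force'],s['joint_pos'])
d=snap("side");w=snap("wrist")
for z in (0,.0,.01,.02,.03,.04):
    q=p+[0,0,z];print(z,proj(d,q),(proj(d,q)-[200,220])*6,proj(w,q))
E
```

```text
[0.4786 0.1932 0.0077] 0.0187 -8.339825612154149e-05 [-0.1544 -0.1664  0.1182] [ 0.1157  0.4401 -0.6777  1.8758  0.3365  0.9419 -0.7158]
0 [[261.0484 276.9179]] [[366.2903 341.5076]] [[317.0835 241.7367]]
0.0 [[261.0484 276.9179]] [[366.2903 341.5076]] [[317.0835 241.7367]]
0.01 [[260.5583 273.6825]] [[363.3496 322.0949]] [[316.9796 249.1996]]
0.02 [[260.0606 270.3967]] [[360.3633 302.3803]] [[316.8638 257.5165]]
0.03 [[259.5551 267.0595]] [[357.3305 282.3568]] [[316.7342 266.8408]]
0.04 [[259.0416 263.6695]] [[354.2499 262.017 ]] [[316.5881 277.3642]]
```

Both views put the shut fingertips about 10 mm above the reported TCP, just over the eraser's top, with no force. So I need to go about 10 mm deeper. I'll open, lower and close again, watching the force.

```bash
python3 -m handwheel '[0,0,0,0,0,0, 0,0,0,0,0,0, 0,0,0,0,0,0, 0,0,0,0,0,0]' 0
python3 -m handwheel '[0,0.013,0,0,0,0, 0,0.012,0,0,0,0, 0,0,0,0,0,0]'
python3 -m handwheel '[0,0,0,0,0,0, 0,0,0,0,0,0, 0,0,0,0,0,0, 0,0,0,0,0,0, 0,0,0,0,0,0]' -1
python3 - <<'E'
from h import *
d=snap("wrist","pics/w5.png")
crop(d,(240,150,400,300),5,'pics/c9.png')
E
```

```text
clock: 6.12
tool_pos: [0.4786, 0.1932, 0.0078]
tool_rot: [0.5, -0.5, 0.5, -0.5]
wrist_force: [0.4, -0.3, 0.1]
opening: 0.0426
clock: 6.5
tool_pos: [0.4781, 0.193, -0.0029]
tool_rot: [-0.5, 0.501, -0.5, 0.5]
wrist_force: [-0.0, 0.6, -0.2]
opening: 0.0426
clock: 7.12
tool_pos: [0.4787, 0.1932, -0.0022]
tool_rot: [0.5, -0.5, 0.5, -0.5]
wrist_force: [0.2, -0.1, -0.2]
opening: -0.0002
```

View pics/c9.png

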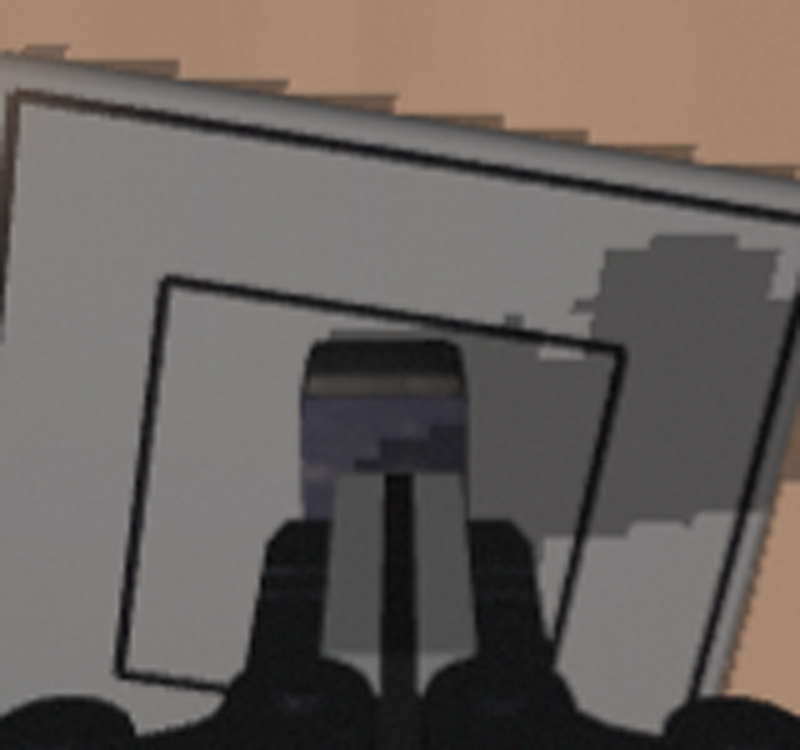

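```bash
python3 - <<'E'
from h import *
from workcell import env
p=env.sense()['tool_pos']
d=snap("side"); crop(d,(210,220,310,300),8,'pics/s5.png')
w=snap("wrist");e=snap("scene","pics/sc5.png")
for z in (0,.01,.015,.02,.03):
    q=p+[0,0,z];print(z,(proj(d,q)-[210,220])*8,(proj(w,q)-[240,150])*5,proj(e,q))
E
```

```text
0 [[412.1104 480.581 ]] [[385.4669 458.6886]] [[273.9661 191.9473]]
0.01 [[408.2477 455.0883]] [[384.959 496.007]] [[273.8941 189.3228]]
0.015 [[406.2942 442.1949]] [[384.684  516.2238]] [[273.8581 188.0041]]
0.02 [[404.3256 429.2021]] [[384.3934 537.5963]] [[273.822 186.681]]
0.03 [[400.3428 402.9134]] [[383.7601 584.2233]] [[273.7497 184.0218]]
```

View pics/s5.png

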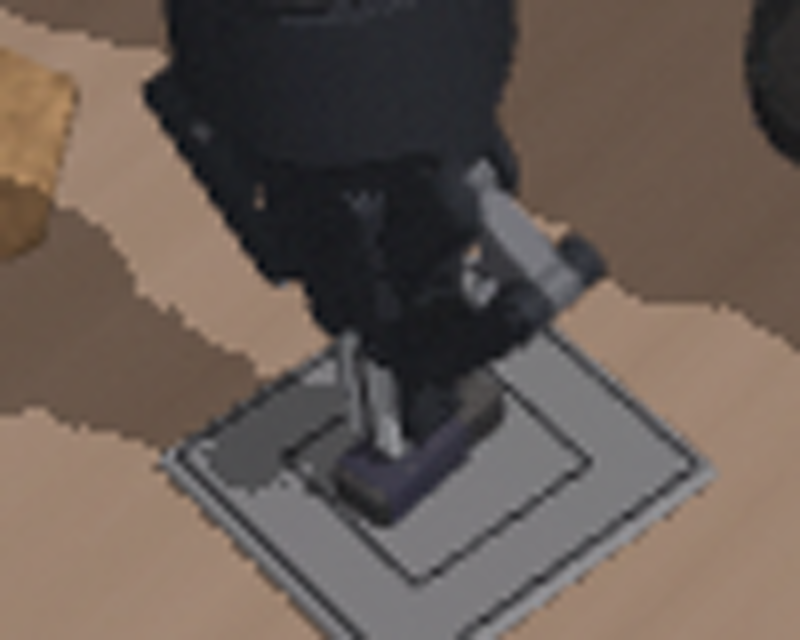

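```bash
python3 - <<'E'
from h import *
from workcell import env
s=env.sense();p=s['tool_pos'];print(p,s['opening'])
d=snap("side");w=snap("wrist")
for z in (0,.005,.01,.015,.02,.025):
    for dx in(-.004,.004):
        q=p+[dx,.011,z];print(z,dx,(proj(d,q)-[210,220])*8,(proj(w,q)-[240,150])*5)
E
```

```text
[ 0.4786  0.1931 -0.0023] 3.348121132329572e-05
0 -0.004 [[393.4665 516.7406]] [[352.9119 378.8952]]
0 0.004 [[369.9884 501.0657]] [[417.3578 378.9009]]
0.005 -0.004 [[391.4516 504.0567]] [[351.7768 395.2834]]
0.005 0.004 [[367.8923 488.3764]] [[417.9663 395.289 ]]
0.01 -0.004 [[389.4212 491.2748]] [[350.579  412.5811]]
0.01 0.004 [[365.78   475.5893]] [[418.6084 412.5868]]
0.015 -0.004 [[387.375  478.3936]] [[349.3134 430.8658]]
0.015 0.004 [[363.6515 462.7033]] [[419.2869 430.8714]]
0.02 -0.004 [[385.313 465.412]] [[347.9741 450.2233]]
0.02 0.004 [[361.5066 449.7174]] [[420.005 450.229]]
0.025 -0.004 [[383.2349 452.3288]] [[346.5544 470.7501]]
0.025 0.004 [[359.345  436.6303]] [[420.7662 470.7558]]
```

```bash
python3 -m handwheel '[0,0,0,0,0,0, 0,0,0,0,0,0, 0,0,0,0,0,0]' -0.15
python3 -m handwheel '[0,0.012,0,0,0,0, 0,0,0,0,0,0]'
python3 - <<'E'
from h import *
from workcell import env
p=env.sense()['tool_pos']
d=snap("side"); crop(d,(210,220,310,300),8,'pics/s6.png')
w=snap("wrist","pics/w6.png"); crop(w,(220,150,420,300),4,'pics/c10.png')
E
```

```text
clock: 7.8
tool_pos: [0.4786, 0.1932, -0.0023]
tool_rot: [0.5, -0.5, 0.5, -0.5]
wrist_force: [-0.0, -0.1, -0.1]
opening: 0.0362
clock: 8.05
tool_pos: [0.4782, 0.193, -0.0076]
tool_rot: [-0.5, 0.5, -0.5, 0.5]
wrist_force: [-0.4, -0.1, -0.7]
opening: 0.0361
```

View pics/s6.png

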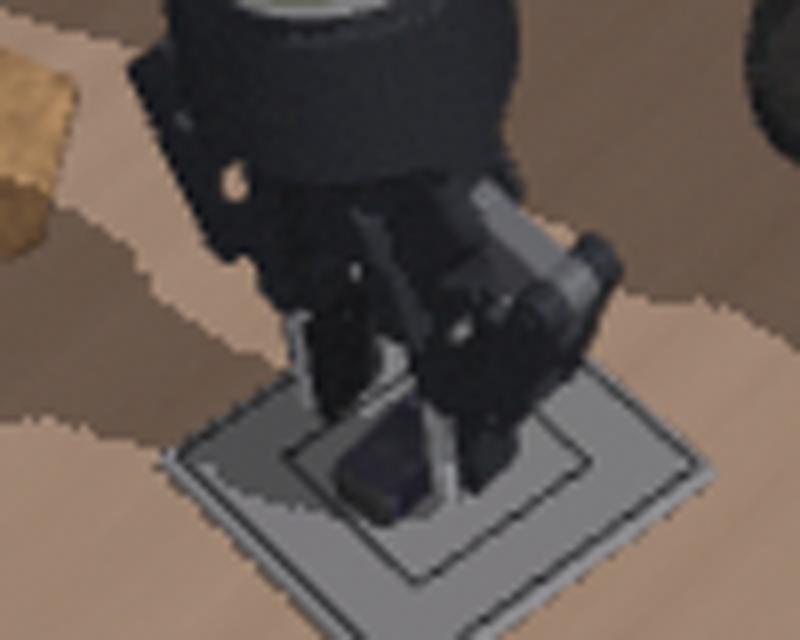

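View pics/c10.png

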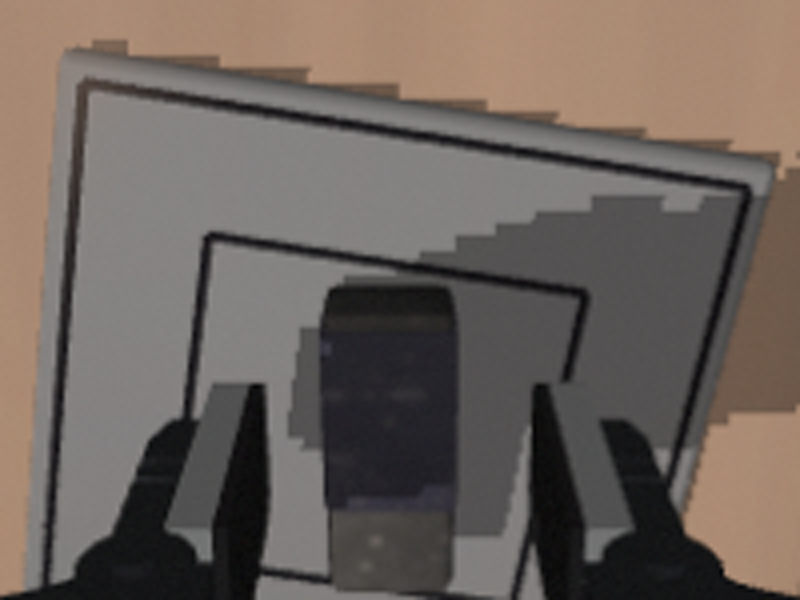

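```bash
python3 -m handwheel '[0,0.011,0,0,0,0, 0,0,0,0,0,0]'
python3 -m handwheel '[0,0.011,0,0,0,0, 0,0,0,0,0,0]'
python3 -m handwheel '[0,0,0,0,0,0, 0,0,0,0,0,0, 0,0,0,0,0,0, 0,0,0,0,0,0]' -1
python3 - <<'E'
from h import *
from workcell import env
p=env.sense()['tool_pos']
d=snap("side"); crop(d,(210,220,310,300),8,'pics/s7.png')
w=snap("wrist","pics/w7.png"); crop(w,(220,150,420,300),4,'pics/c11.png')
E
```

```text
clock: 8.4
tool_pos: [0.4783, 0.193, -0.0119]
tool_rot: [-0.5, 0.5, -0.5, 0.5]
wrist_force: [0.1, -0.9, -0.4]
opening: 0.0361
clock: 8.65
tool_pos: [0.4783, 0.1931, -0.0163]
tool_rot: [-0.5, 0.5, -0.5, 0.5]
wrist_force: [-0.6, -0.5, 0.1]
opening: 0.0365
clock: 9.15
tool_pos: [0.4788, 0.1933, -0.0156]
tool_rot: [0.5, -0.5, 0.5, -0.5]
wrist_force: [-0.1, 0.2, 2.8]
opening: 0.0162
```

View pics/s7.png

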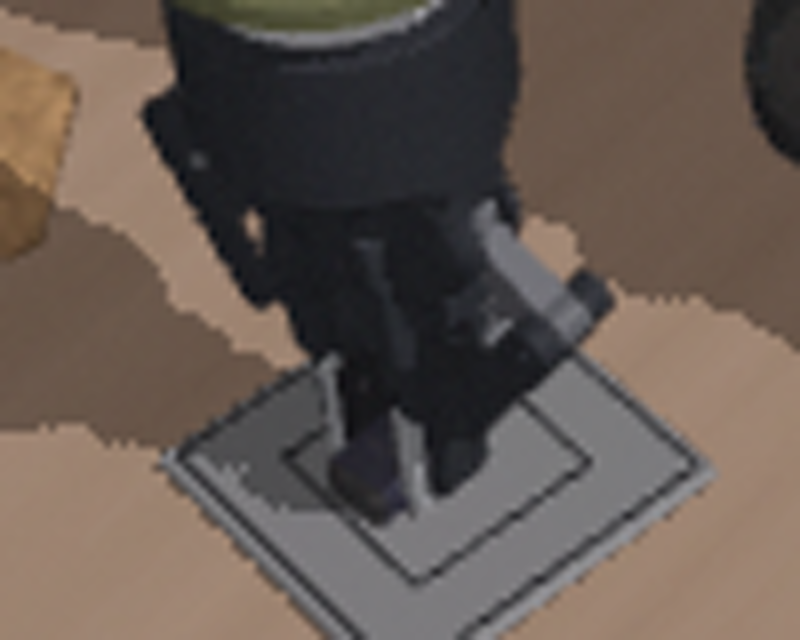

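View pics/c11.png

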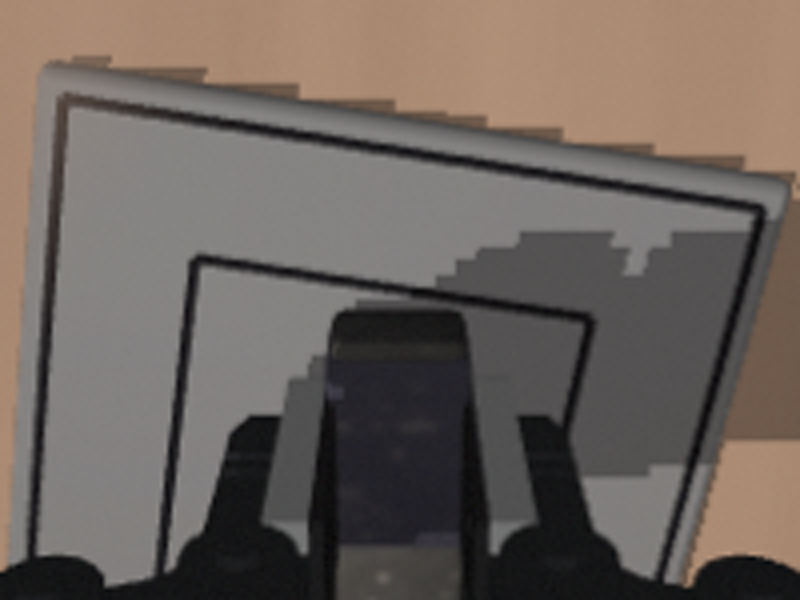

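The eraser is gripped at a reading of 16.2 mm. The finger ends sit about 21 mm behind the reported TCP. I'll lift it and carry it to the cork pad.

```bash
python3 -m handwheel '[0,-0.05,0,0,0,0, 0,-0.1,0,0,0,0, 0,-0.1,0,0,0,0, -0.008,0,0.119,0,0,0, -0.008,0,0.119,0,0,0, -0.008,0,0.119,0,0,0, -0.008,0,0.119,0,0,0, 0,0,0,0,0,0]'
python3 - <<'E'
from h import *
d=snap("side"); crop(d,(140,170,300,290),5,'pics/s8.png')
w=snap("wrist","pics/w8.png")
from workcell import env
p=env.sense()['tool_pos']
for y in(.038,.0425):
  for z in (.06,.07,.08,.09,.1): print(y,z,proj(w,p+[0,y,z]))
E
```

```text
clock: 10.25
tool_pos: [0.671, 0.2049, 0.0816]
tool_rot: [0.499, -0.5, 0.501, -0.5]
wrist_force: [-0.7, 0.2, -0.3]
opening: 0.016
0.038 0.06 [[313.134  222.2843]]
0.038 0.07 [[312.5348 233.0105]]
0.038 0.08 [[311.8165 245.8822]]
0.038 0.09 [[310.9402 261.6054]]
0.038 0.1 [[309.8483 281.2284]]
0.0425 0.06 [[313.047 211.505]]
0.0425 0.07 [[312.4304 221.388 ]]
0.0425 0.08 [[311.6891 233.2838]]
0.0425 0.09 [[310.7812 247.87  ]]
0.0425 0.1 [[309.6443 266.1616]]
```

View pics/w8.png

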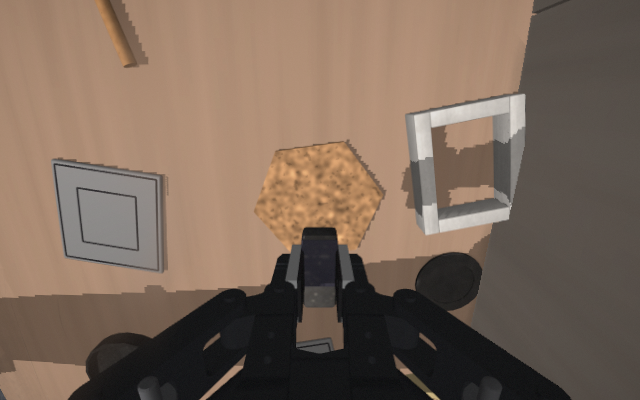

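View pics/s8.png

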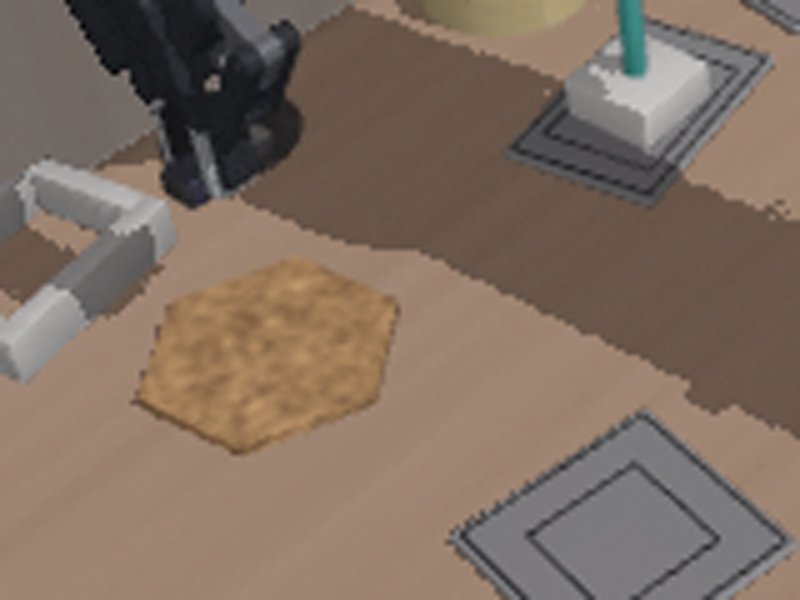

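```bash
python3 -m handwheel '[0,0.1,0,0,0,0, 0,0.08,0,0,0,0, 0,0.04,0,0,0,0, 0,0.016,0,0,0,0, 0,0,0,0,0,0, 0,0,0,0,0,0]'
python3 -m handwheel '[0,0,0,0,0,0, 0,0,0,0,0,0, 0,0,0,0,0,0]' 0
python3 -m handwheel '[0,-0.15,0,0,0,0, 0,-0.15,0,0,0,0, 0,-0.15,0,0,0,0, 0,0,0,0,0,0]' 0
python3 - <<'E'
from h import *
w=snap("wrist","pics/w9.png")
E
```

```text
clock: 11.1
tool_pos: [0.6698, 0.2065, -0.0087]
tool_rot: [0.501, -0.499, 0.499, -0.5]
wrist_force: [0.8, 0.0, -0.6]
opening: 0.0163
clock: 11.48
tool_pos: [0.6691, 0.2062, -0.0101]
tool_rot: [0.5, -0.5, 0.5, -0.5]
wrist_force: [0.2, 0.6, 0.3]
opening: 0.0426
clock: 11.98
tool_pos: [0.6716, 0.2079, 0.1769]
tool_rot: [0.504, -0.497, 0.498, -0.501]
wrist_force: [-0.3, 0.3, -0.0]
opening: 0.0422
```

View pics/w9.png

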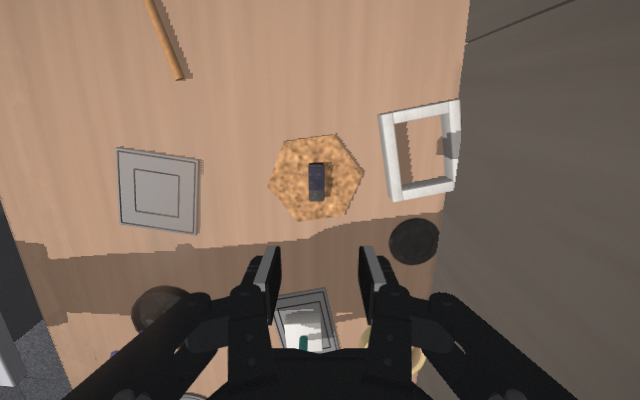

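Eraser is flat on the cork pad at (316,182), and the square tile is empty. Next is the rod stand.

```bash
python3 -m handwheel '[0,-0.05,0,0,0,0, 0.138,-0.04,-0.012,0,0,0, 0.138,0,-0.012,0,0,0, 0.138,0,-0.012,0,0,0, 0.138,0,-0.012,0,0,0, 0,0,0,0,0,0, 0,0,0,0,0,0]'
python3 - <<'E'
from h import *
import pickle
w=snap("wrist","pics/w10.png");pickle.dump(w,open('w10.pkl','wb'))
crop(w,(260,100,400,240),4,'pics/c12.png')
E
```

```text
clock: 12.9
tool_pos: [0.6493, -0.0145, 0.2043]
tool_rot: [0.5, -0.5, 0.501, -0.499]
wrist_force: [-0.1, 1.1, 0.2]
opening: 0.0425
```

View pics/w10.png

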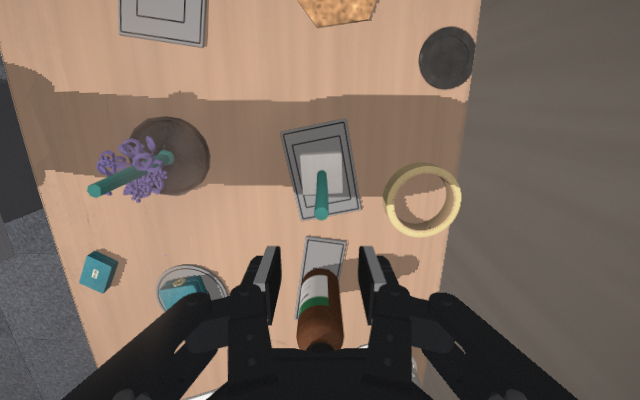

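View pics/c12.png

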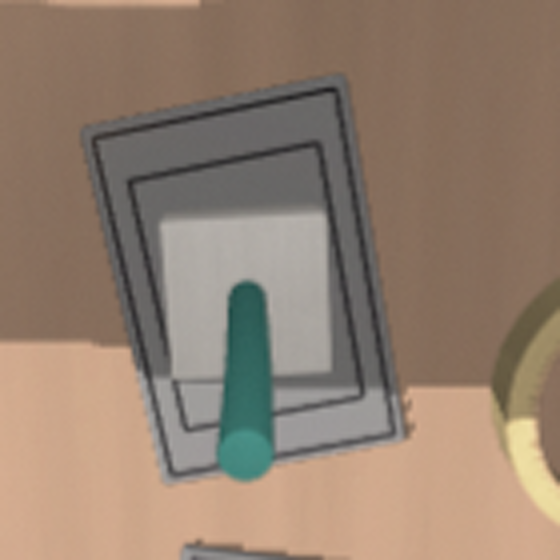

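```bash
python3 - <<'E'
from fit import *
import pickle
d=pickle.load(open('w10.pkl','rb'))
A=(260,100,4)
for n,p,z in [('foot',[(160,222),(326,213),(331,373),(172,381)],.027),('ob',[(95,137),(337,90),(394,432),(173,475)],.005),('inner',[(130,182),(320,143),(363,397),(187,431)],.005)]:
    print(n,*pose(d,p,z,*A))
u=lambda q:(np.array([q],float)+.5)/4-.5+[260,100]
print(unproj(d,u((246,455)),.155),unproj(d,u((247,293)),.027))
from workcell import env
s=env.sense();print(s['tool_pos'],quat(s['tool_rot']).as_euler('xyz',degrees=True))
E
```

```text
foot [ 0.6531 -0.0121] 49.29660615419011 3.084660139312843 49.504218475305386 93.12455061477324
ob [ 0.6544 -0.0147] 75.84102101290863 11.258893057330447 113.75844723187595 101.19769815570541
inner [ 0.6543 -0.0151] 60.04249809205285 11.521816822754559 84.23175353966616 101.21136385159879
[[ 0.6521 -0.0141  0.155 ]] [[ 0.6531 -0.0103  0.027 ]]
[ 0.6495 -0.0132  0.2047] [-90.0957   0.0644 -89.8607]
```

```bash
python3 -m handwheel '[0,0.12,0.007,0,0,0, 0,0.12,0,0,0,0, 0,0.076,0,0,0,0, 0,0,0,0,0,0]'
python3 -m handwheel '[0,0,0,0,0,0, 0,0,0,0,0,0, 0,0,0,0,0,0, 0,0,0,0,0,0, 0,0,0,0,0,0]' -1
python3 - <<'E'
from h import *
d=snap("side"); crop(d,(210,100,330,220),5,'pics/s9.png')
E
```

```text
clock: 13.45
tool_pos: [0.6506, -0.0127, 0.0762]
tool_rot: [-0.5, 0.502, -0.501, 0.497]
wrist_force: [0.2, -0.2, 0.0]
opening: 0.0431
clock: 14.08
tool_pos: [0.6538, -0.0141, 0.0812]
tool_rot: [0.501, -0.499, 0.499, -0.5]
wrist_force: [-1.9, 0.7, 6.8]
opening: 0.0108
```

View pics/s9.png

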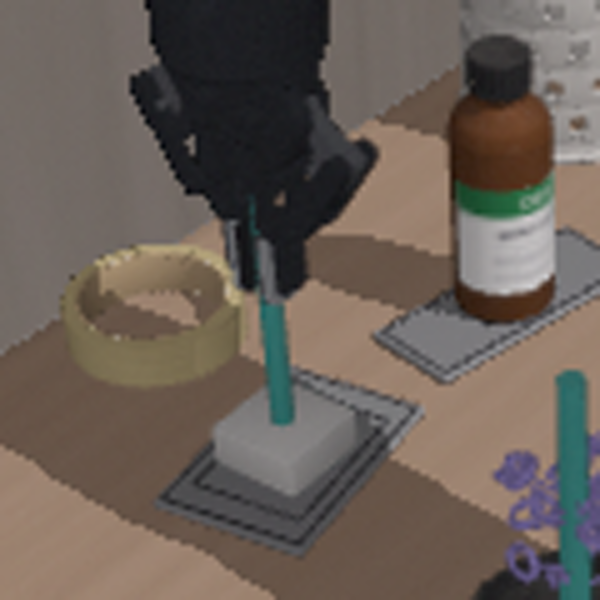

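Rod gripped. I'll lift it and carry it to the square tile.

```bash
python3 -m handwheel '[0,-0.05,0,0,0,0, 0,-0.11,0,0,0,0, 0,-0.11,0,0,0,0, -0.05,0,-0.044,0,0,0, -0.101,0,-0.089,0,0,0, -0.101,0,-0.089,0,0,0, -0.101,0,-0.089,0,0,0, -0.101,0,-0.089,0,0,0, -0.05,0,-0.044,0,0,0, 0,0,0,0,0.034,0, 0,0,0,0,0.034,0, 0,0,0,0,0,0]'
python3 - <<'E'
from h import *
import pickle
w=snap("wrist","pics/w11.png");w=snap("wrist","pics/w11.png");pickle.dump(w,open('w11.pkl','wb'))
crop(w,(230,100,410,260),4.4,'pics/c13.png')
d=snap("side"); crop(d,(160,130,340,310),3.3,'pics/s10.png')
from workcell import env
s=env.sense();print(s['tool_pos'],quat(s['tool_rot']).as_euler('xyz',degrees=True))
E
```

```text
clock: 15.62
tool_pos: [0.475, 0.1868, 0.1882]
tool_rot: [-0.444, 0.444, -0.55, 0.55]
wrist_force: [0.3, -0.3, -4.3]
opening: 0.0102
[0.475  0.1867 0.1877] [ -89.9807    0.0016 -102.0711]
```

View pics/c13.png

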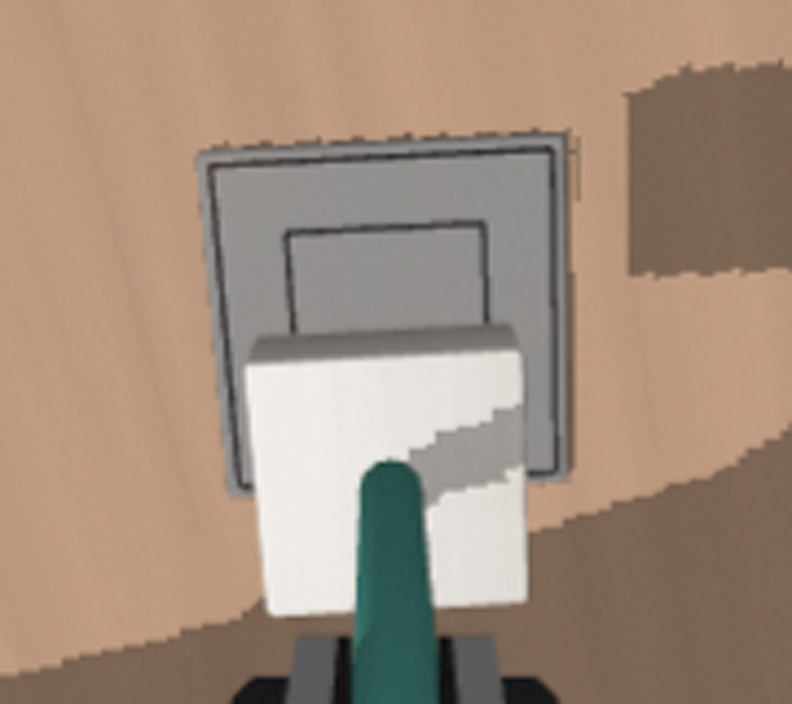

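View pics/s10.png

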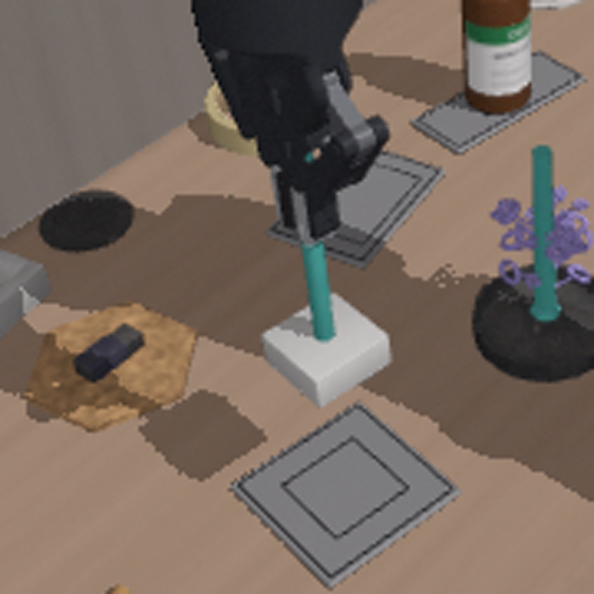

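```bash
python3 - <<'E'
from fit import *
import pickle
d=pickle.load(open('w11.pkl','rb'))
A=(230,100,4.4)
for z in (.130,.1335,.137): print(*pose(d,[(246,364),(521,350),(527,600),(269,614)],z,*A))
print(*pose(d,[(210,165),(553,150),(557,472),(240,487)],.005,*A))
E
```

```text
[0.4756 0.1869] 49.894549506582194 171.10213200349827 49.83462531031216 80.98620349543859
[0.4759 0.1881] 49.11318005661537 171.10213200349824 49.05419429824576 80.98620349543856
[0.4762 0.1894] 48.331810606648624 171.10213200349824 48.27376328617933 80.98620349543859
[0.4757 0.1891] 92.38635453266996 170.56963659459416 92.15960220970459 80.8177236541571
```

```bash
python3 -m handwheel '[-0.003,0.1,0,0,0,0, 0,0.1,0,0,0,0, 0,0.04,0,0,0,0, 0,0.015,0,0,0,0, 0,0,0,0,0,0, 0,0,0,0,0,0]'
python3 - <<'E'
from workcell import env
for i in range(3): env.snapshot("side")
s=env.sense();print(s['tool_pos'],s['wrist_force'])
E
```

```text
clock: 16.52
tool_pos: [0.4762, 0.1884, 0.0867]
tool_rot: [-0.445, 0.443, -0.55, 0.551]
wrist_force: [0.5, 0.1, -3.5]
opening: 0.0108
[0.47581787 0.18810256 0.086176  ] [ 0.58419248 -0.17047765 -4.58111518]
```

```bash
python3 -m handwheel '[0,0.008,0,0,0,0, 0,0,0,0,0,0, 0,0,0,0,0,0]'
python3 -m handwheel '[0,0.005,0,0,0,0, 0,0,0,0,0,0, 0,0,0,0,0,0]'
```

```text
clock: 17.05
tool_pos: [0.4752, 0.1879, 0.0821]
tool_rot: [0.444, -0.444, 0.55, -0.55]
wrist_force: [0.9, -0.0, -4.5]
opening: 0.0108
clock: 17.42
tool_pos: [0.4757, 0.1883, 0.0813]
tool_rot: [-0.444, 0.444, -0.55, 0.551]
wrist_force: [-3.3, -1.7, 6.3]
opening: 0.0105
```

```bash
python3 -m handwheel '[0,0,0,0,0,0, 0,0,0,0,0,0, 0,0,0,0,0,0, 0,0,0,0,0,0]' 0
python3 -m handwheel '[0,-0.12,0,0,0,0, 0,-0.15,0,0,0,0, 0,-0.1,0,0,0,0, 0,0,0,0,0,0]'
python3 - <<'E'
from h import *
import pickle
w=snap("wrist","pics/w12.png");pickle.dump(w,open('w12.pkl','wb'))
crop(w,(230,100,410,260),4.4,'pics/c14.png')
E
```

```text
clock: 17.92
tool_pos: [0.4753, 0.188, 0.0801]
tool_rot: [0.444, -0.444, 0.55, -0.55]
wrist_force: [-0.3, 0.1, -0.2]
opening: 0.0426
clock: 18.42
tool_pos: [0.4769, 0.189, 0.2316]
tool_rot: [-0.446, 0.442, -0.549, 0.551]
wrist_force: [-0.2, -0.0, -0.3]
opening: 0.0427
```

View pics/c14.png

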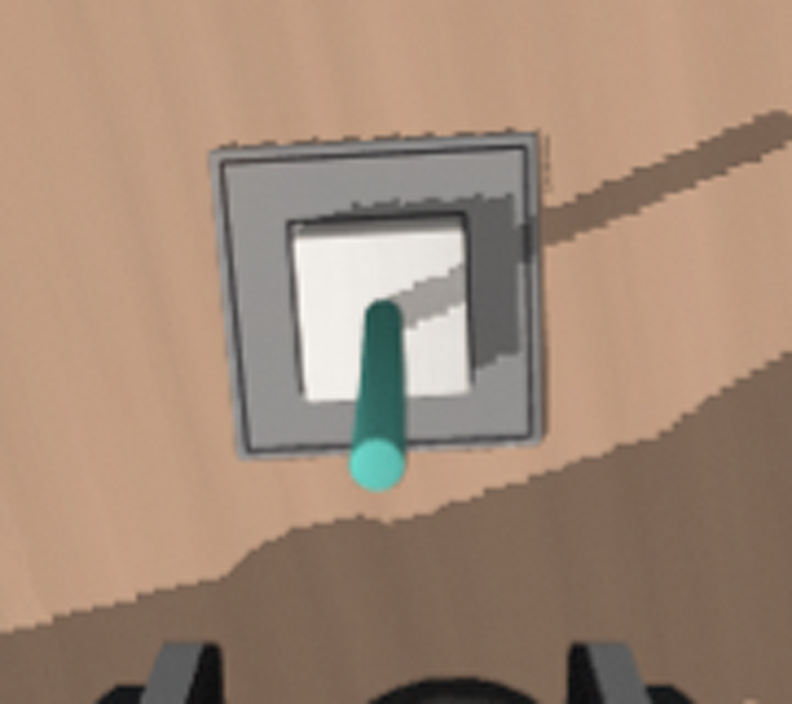

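The rod stand is centred within the inner line and upright. Next is the mould.

```bash
python3 -m handwheel '[0,-0.05,0,0,-0.034,0, 0,0,0,0,-0.034,0, 0.143,0,-0.007,0,0,0, 0.143,0,-0.007,0,0,0, 0.143,0,-0.007,0,0,0, 0.143,0,-0.007,0,0,0, 0.143,0,-0.007,0,0,0, 0.143,0,-0.007,0,0,0, 0.143,0,-0.007,0,0,0, 0,0,0,0,-0.036,0, 0,0,0,0,-0.036,0, 0,0,0,0,0,0]' 1
python3 - <<'E'
from h import *
import pickle
w=snap("wrist");w=snap("wrist");w=snap("wrist","pics/w13.png");pickle.dump(w,open('w13.pkl','wb'))
crop(w,(240,90,420,240),4.4,'pics/c15.png')
from workcell import env
s=env.sense();print(s['tool_pos'],quat(s['tool_rot']).as_euler('xyz',degrees=True),s['joint_pos'])
E
```

```text
clock: 19.98
tool_pos: [0.4553, -0.2124, 0.2465]
tool_rot: [-0.553, 0.553, -0.441, 0.439]
wrist_force: [-0.3, -0.9, 0.1]
opening: 0.0855
[ 0.4557 -0.2123  0.2474] [-90.0507   0.0426 -77.1085] [ 0.7898  0.1304 -0.4605  1.6152  0.0584  1.4108  0.5484]
```

View pics/c15.png

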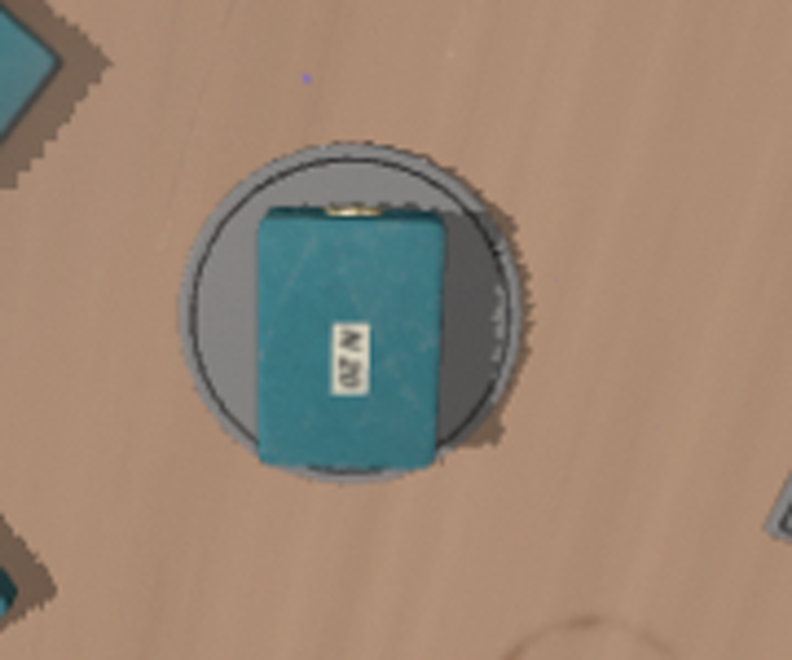

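View pics/w13.png

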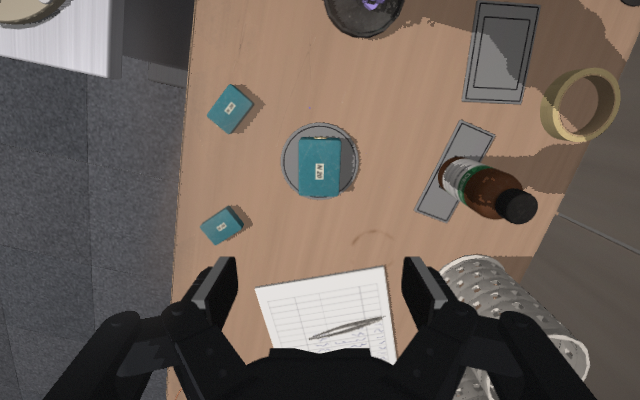

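The three moulds are at (320,165), (230,108) and (222,227). The first measures about 80 x 56 mm and lies on the round tile; the other two are about 55 x 38 mm. So the first is the one meant, as the crop above confirms.

```bash
python3 - <<'E'
from fit import *
import pickle
d=pickle.load(open('w13.pkl','rb'))
A=(240,90,4.4)
print(*pose(d,[(259,220),(443,222),(436,463),(261,466)],.029,*A))
u=(np.array([(181,308),(523,308),(352,144),(350,483)],float)+.5)/4.4-.5+[240,90]
P=unproj(d,u,.005);print(P,P.mean(0),np.linalg.norm(P[0]-P[1]),np.linalg.norm(P[2]-P[3]))
E
```

```text
[ 0.4566 -0.211 ] 54.956449037055044 13.055697514129552 75.7707733463168 102.24221287568201
[[ 0.4018 -0.2158  0.005 ]
 [ 0.5094 -0.1912  0.005 ]
 [ 0.4442 -0.1535  0.005 ]
 [ 0.4682 -0.2615  0.005 ]] [ 0.4559 -0.2055  0.005 ] 0.11032682794709482 0.11063305972343743
```

```bash
python3 -m handwheel '[-0.003,0.15,0.003,0,0,0, 0,0.15,0,0,0,0, 0,0.15,0,0,0,0, 0,0.12,0,0,0,0, 0,0.06,0,0,0,0, 0,0.023,0,0,0,0, 0,0,0,0,0,0]'
python3 -m handwheel '[0,0,0,0,0,0, 0,0,0,0,0,0, 0,0,0,0,0,0, 0,0,0,0,0,0, 0,0,0,0,0,0]' -1
python3 - <<'E'
from h import *
d=snap("side"); crop(d,(320,120,460,240),5,'pics/s11.png')
E
```

```text
clock: 21.0
tool_pos: [0.457, -0.2109, -0.013]
tool_rot: [0.553, -0.553, 0.44, -0.44]
wrist_force: [-0.1, -0.2, 0.7]
opening: 0.085
clock: 21.62
tool_pos: [0.4579, -0.2117, -0.0115]
tool_rot: [0.553, -0.553, 0.439, -0.441]
wrist_force: [-2.0, 1.4, 7.0]
opening: 0.0546
```

View pics/s11.png

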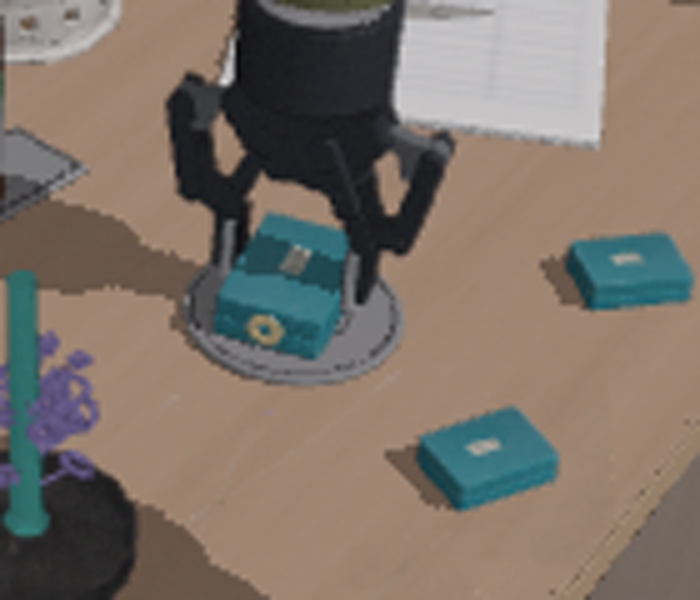

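```bash
python3 -m handwheel '[0,-0.05,0,0,0,0, 0,-0.14,0,0,0,0, 0,-0.14,0,0,0,0, 0,-0.12,0,0,0,0, -0.037,0,0.059,0,0,0, -0.074,0,0.118,0,0,0, -0.074,0,0.118,0,0,0, -0.074,0,0.118,0,0,0, -0.074,0,0.118,0,0,0, -0.037,0,0.059,0,0,0, 0,0,0,0,0.009,0, 0,0,0,0,0,0]'
python3 - <<'E'
from h import *
import pickle
w=snap("wrist");w=snap("wrist","pics/w14.png");pickle.dump(w,open('w14.pkl','wb'))
crop(w,(230,80,410,240),4.4,'pics/c16.png')
from workcell import env
s=env.sense();print(s['tool_pos'],quat(s['tool_rot']).as_euler('xyz',degrees=True))
E
```

```text
clock: 23.18
tool_pos: [0.6531, -0.0147, 0.167]
tool_rot: [-0.547, 0.547, -0.448, 0.448]
wrist_force: [0.1, -0.6, -2.5]
opening: 0.0547
[ 0.6531 -0.0155  0.1673] [-89.9995  -0.0607 -78.7151]
```

View pics/c16.png

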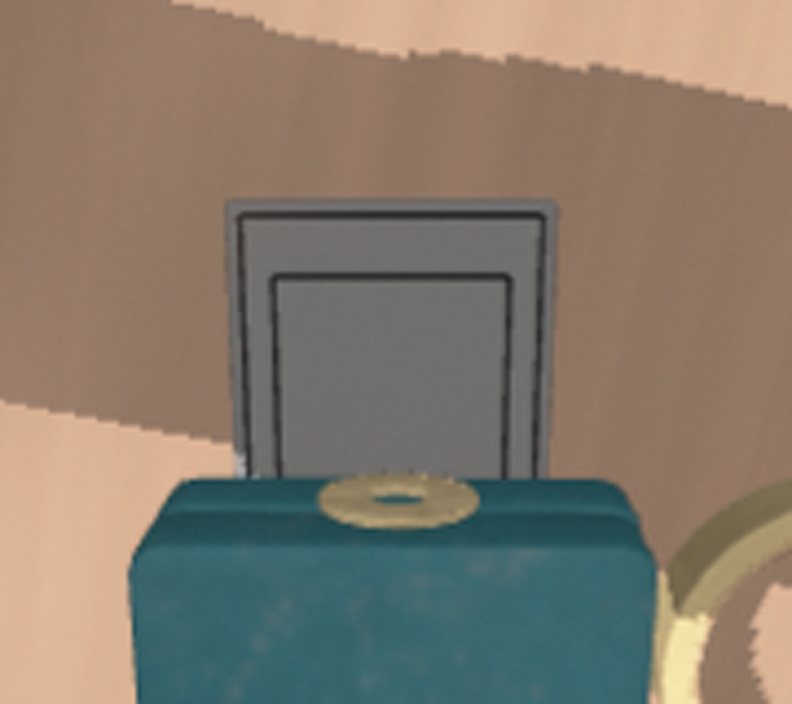

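```bash
python3 -m handwheel '[0,0.14,0.003,0,0,0, 0,0.14,0,0,0,0, 0,0.1,0,0,0,0, 0,0.04,0,0,0,0, 0,0,0,0,0,0, 0,0,0,0,0,0]'
python3 -m handwheel '[0,0.008,0,0,0,0, 0,0,0,0,0,0, 0,0,0,0,0,0]'
python3 - <<'E'
from h import *
w=snap("wrist")
crop(w,(210,80,430,280),3.6,'pics/c17.png')
d=snap("side"); crop(d,(210,140,330,230),6,'pics/s12.png')
from workcell import env
s=env.sense();print(s['tool_pos'],s['wrist_force'])
E
```

```text
clock: 24.02
tool_pos: [0.6564, -0.0136, 0.0014]
tool_rot: [0.548, -0.546, 0.447, -0.449]
wrist_force: [-0.2, 0.5, -2.1]
opening: 0.0549
clock: 24.4
tool_pos: [0.6549, -0.0135, -0.0039]
tool_rot: [0.547, -0.547, 0.448, -0.448]
wrist_force: [0.3, 0.8, -2.4]
opening: 0.055
[ 0.6548 -0.0134 -0.004 ] [-0.2414 -0.157  -1.6384]
```

View pics/c17.png

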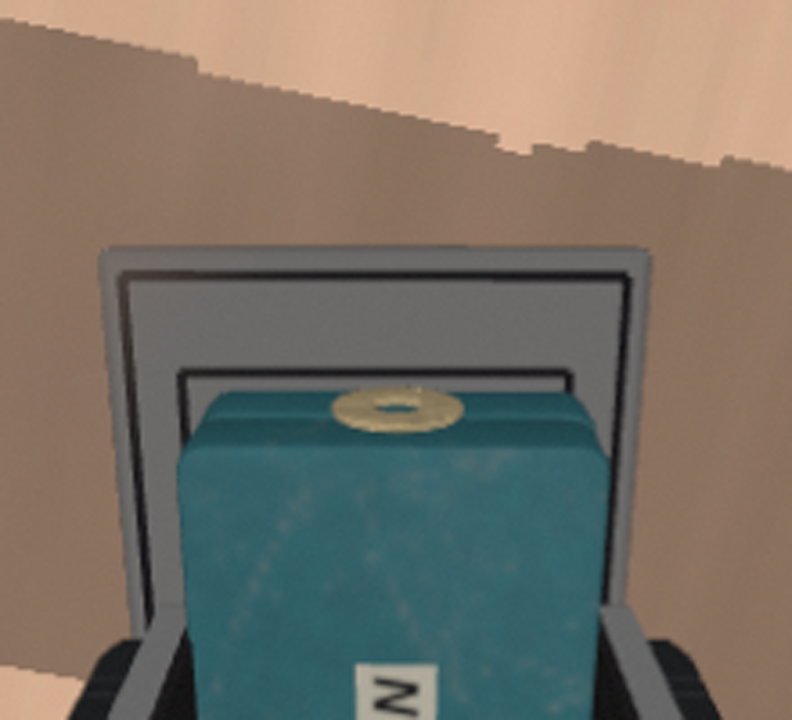

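View pics/s12.png

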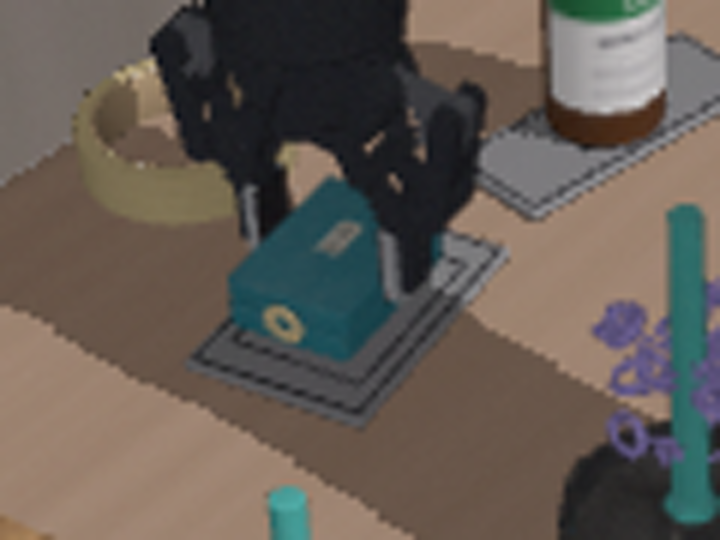

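```bash
python3 -m handwheel '[0,0.006,-0.006,0,0,0, 0,0.008,0,0,0,0, 0,0,0,0,0,0, 0,0,0,0,0,0]'
python3 - <<'E'
from h import *
w=snap("wrist")
crop(w,(210,80,430,280),3.6,'pics/c18.png')
d=snap("side"); crop(d,(210,140,330,230),6,'pics/s13.png')
from workcell import env
s=env.sense();print(s['tool_pos'],s['wrist_force'])
E
```

```text
clock: 25.0
tool_pos: [0.6524, -0.0139, -0.0099]
tool_rot: [0.547, -0.547, 0.448, -0.448]
wrist_force: [1.0, -0.7, -1.2]
opening: 0.0554
[ 0.6525 -0.0139 -0.0098] [-0.0531 -0.7661 -1.3676]
```

View pics/c18.png

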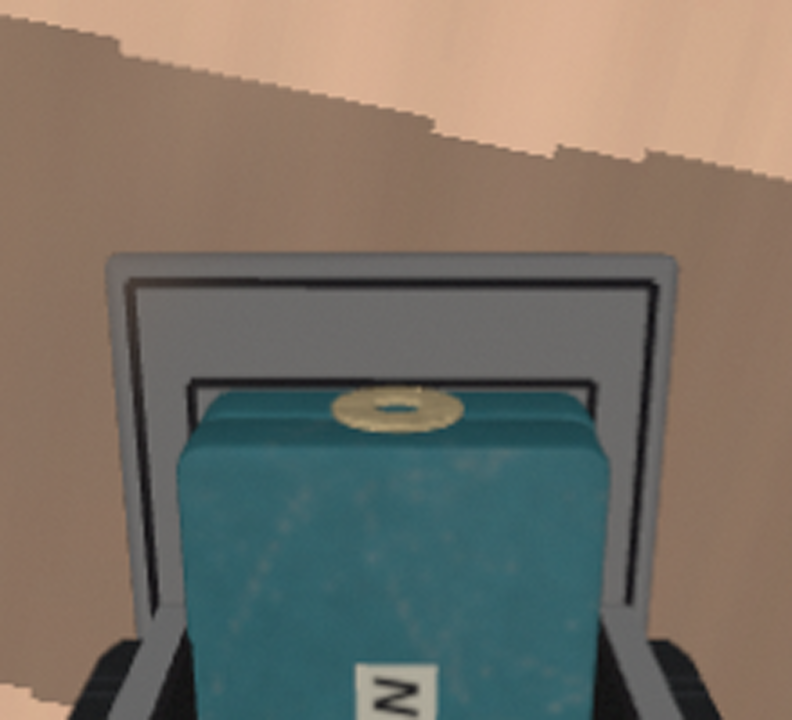

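View pics/s13.png

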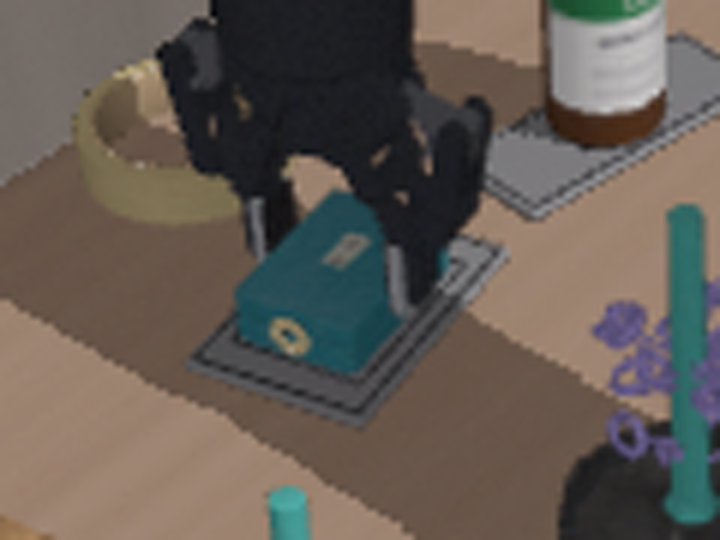

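```bash
python3 -m handwheel '[0,0.005,0,0,0,0, 0,0,0,0,0,0, 0,0,0,0,0,0]'
python3 -m handwheel '[0,0,0,0,0,0, 0,0,0,0,0,0, 0,0,0,0,0,0, 0,0,0,0,0,0]' 1
python3 -m handwheel '[0,-0.1,0,0,0,0, 0,-0.15,0,0,0,0, 0,-0.15,0,0,0,0, 0,-0.15,0,0,0,0, 0,0,0,0,0,0, 0,0,0,0,0,0]'
python3 - <<'E'
from h import *
import pickle
w=snap("wrist","pics/w15.png");pickle.dump(w,open('w15.pkl','wb'))
crop(w,(240,90,400,230),5,'pics/c19.png')
from workcell import env
s=env.sense();print(s['tool_pos'],quat(s['tool_rot']).as_euler('xyz',degrees=True))
E
```

```text
clock: 25.48
tool_pos: [0.6527, -0.0139, -0.0114]
tool_rot: [0.547, -0.547, 0.448, -0.448]
wrist_force: [-2.2, 0.0, 3.5]
opening: 0.0549
clock: 25.98
tool_pos: [0.6523, -0.0139, -0.012]
tool_rot: [0.547, -0.547, 0.448, -0.448]
wrist_force: [-0.3, -0.7, -1.3]
opening: 0.0852
clock: 26.72
tool_pos: [0.6522, -0.014, 0.2078]
tool_rot: [-0.547, 0.547, -0.448, 0.448]
wrist_force: [-0.2, 0.0, -0.9]
opening: 0.0857
[ 0.6517 -0.0142  0.2067] [-90.1135   0.0105 -78.6123]
```

View pics/c19.png

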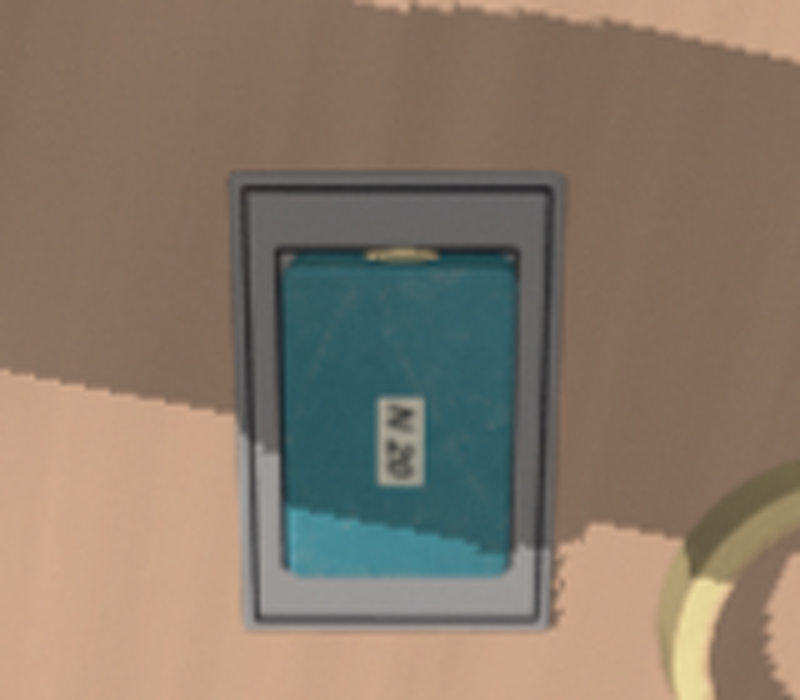

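View pics/w15.png

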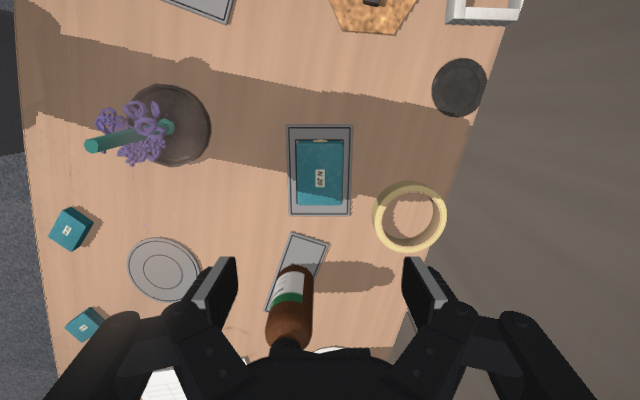

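```bash
python3 - <<'E'
from fit import *
import pickle
d=pickle.load(open('side0.pkl','rb'))
print(unproj(d,[(303,112),(325,131),(345,127),(350,110),(372,95)],0))
d=pickle.load(open('w15.pkl','rb'))
crop(d,(110,220,250,320),5,'pics/c20.png')
d=pickle.load(open('w13.pkl','rb'));crop(d,(390,110,600,400),2,'pics/c21.png')
E
```

```text
[[ 0.8313 -0.3704  0.    ]
 [ 0.7087 -0.323   0.    ]
 [ 0.6743 -0.3768  0.    ]
 [ 0.72   -0.4699  0.    ]
 [ 0.718  -0.597   0.    ]]
```

View pics/c20.png

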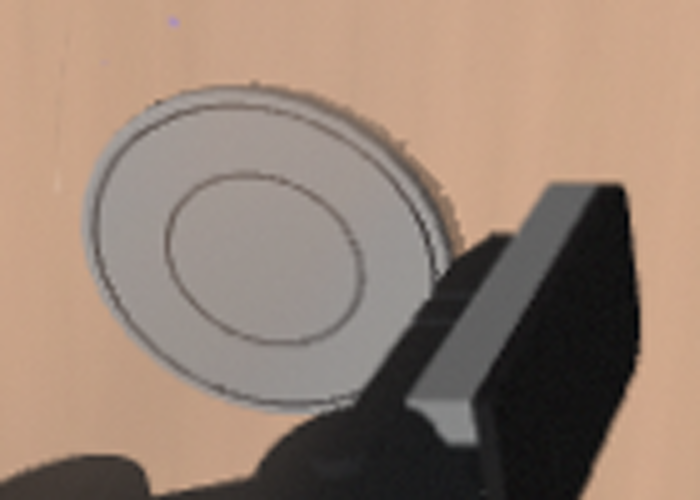

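View pics/c21.png

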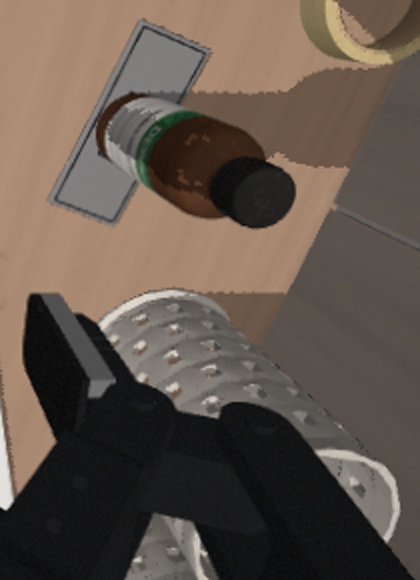

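```bash
python3 - <<'E'
from fit import *
import pickle
from scipy.optimize import least_squares
d=pickle.load(open('w15.pkl','rb'))
u=(np.array([(167,245),(190,200),(247,173),(310,193),(350,232),(363,275),(340,328),(280,345),(215,320),(180,285)],float)+.5)/5-.5+[110,220]
P=unproj(d,u,.005)[:,:2]
f=lambda q:np.hypot(*(P-q[:2]).T)-q[2]
r=least_squares(f,[.45,-.2,.03]);print(r.x,abs(r.fun).max())
d=pickle.load(open('w13.pkl','rb'))
print(unproj(d,(np.array([(262,193)],float)+.5)/2-.5+[390,110],.154))
E
```

```text
[ 0.4561 -0.208   0.0291] 0.0009431645193184388
[[ 0.6493 -0.1777  0.154 ]]
```

```bash
python3 -m handwheel '[0.135,0,-0.029,0,0,0, 0.135,0,-0.029,0,0,0, 0.135,0,-0.029,0,0,0, 0,0,0,0,0,0, 0,0,0,0,0,0]'
python3 - <<'E'
from h import *
import pickle
w=snap("wrist","pics/w16.png");pickle.dump(w,open('w16.pkl','wb'))
crop(w,(240,90,420,290),3,'pics/c22.png')
from workcell import env
s=env.sense();print(s['tool_pos'],quat(s['tool_rot']).as_euler('xyz',degrees=True))
print(proj(w,[[.65,-.18,.154]]))
E
```

```text
clock: 27.4
tool_pos: [0.6495, -0.1791, 0.2062]
tool_rot: [-0.547, 0.547, -0.449, 0.447]
wrist_force: [0.4, 0.7, 0.1]
opening: 0.0856
[ 0.6499 -0.178   0.2068] [-90.0886   0.1179 -78.5123]
[[317.8056 213.4353]]
```

View pics/w16.png

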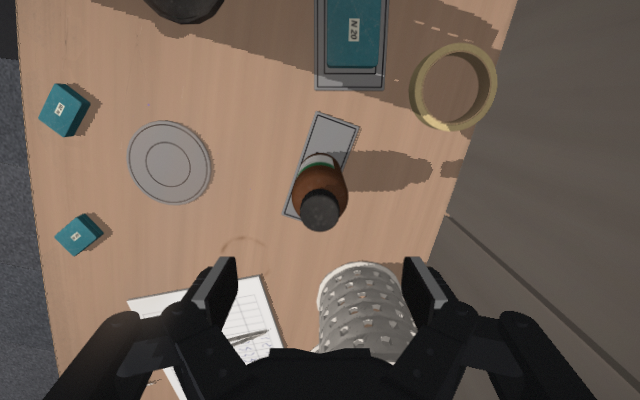

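```bash
python3 - <<'E'
from h import *
d=snap("side","pics/s14.png")
crop(d,(250,30,380,180),4,'pics/s15.png')
for z in (.1,.12,.14,.155,.165,.175): print(z,(proj(d,[.652,-.0141,z])-[210,100])*5,(proj(d,[.65,-.179,z])-[250,30])*4)
p=np.array([.6499,-.178,.2068])
for z in (0.02,.034,.05,.074,.094,.11,.13): print(z,(proj(d,p+[0,0,z])-[250,30])*4)
E
```

```text
0.1 [[271.6303 295.6299]] [[237.5921 396.1298]]
0.12 [[267.6374 259.9707]] [[236.8593 368.7377]]
0.14 [[263.5378 223.3546]] [[236.1088 340.6785]]
0.155 [[260.3906 195.2412]] [[235.5339 319.1816]]
0.165 [[258.2569 176.1794]] [[235.1447 304.6289]]
0.175 [[256.094  156.8558]] [[234.7507 289.8953]]
0.02 [[231.6979 211.2073]]
0.034 [[231.0913 188.8387]]
0.05 [[230.3845 162.7723]]
0.074 [[229.2963 122.6324]]
0.094 [[228.3626  88.1906]]
0.11 [[227.5975  59.9615]]
0.13 [[226.6174  23.7983]]
```

View pics/s15.png

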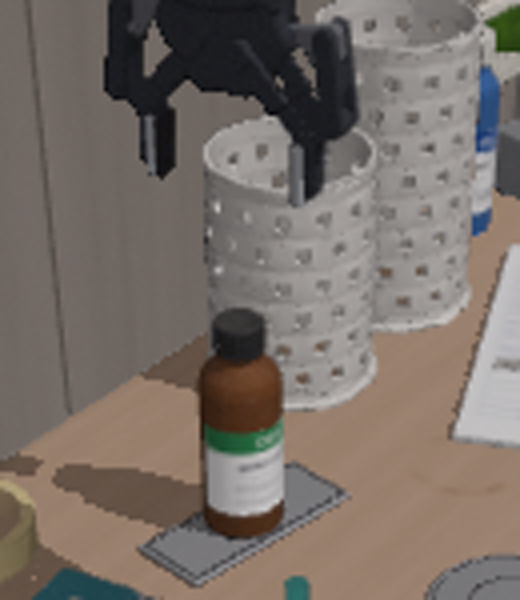

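```bash
python3 -m handwheel '[0.004,0.1,0.001,0,0,0, 0,0.1,0,0,0,0, 0,0.09,0,0,0,0, 0,0.04,0,0,0,0, 0,0.02,0,0,0,0, 0,0,0,0,0,0, 0,0,0,0,0,0]'
python3 -m handwheel '[0,0,0,0,0,0, 0,0,0,0,0,0, 0,0,0,0,0,0, 0,0,0,0,0,0, 0,0,0,0,0,0]' -1
python3 - <<'E'
from h import *
d=snap("side")
crop(d,(250,60,380,180),4.5,'pics/s16.png')
E
```

```text
clock: 28.38
tool_pos: [0.6519, -0.1812, 0.0697]
tool_rot: [0.548, -0.547, 0.447, -0.449]
wrist_force: [1.1, -0.5, 0.5]
opening: 0.0853
clock: 29.0
tool_pos: [0.6512, -0.1814, 0.0691]
tool_rot: [0.547, -0.547, 0.448, -0.448]
wrist_force: [-2.4, 0.2, 5.7]
opening: 0.053
```

View pics/s16.png

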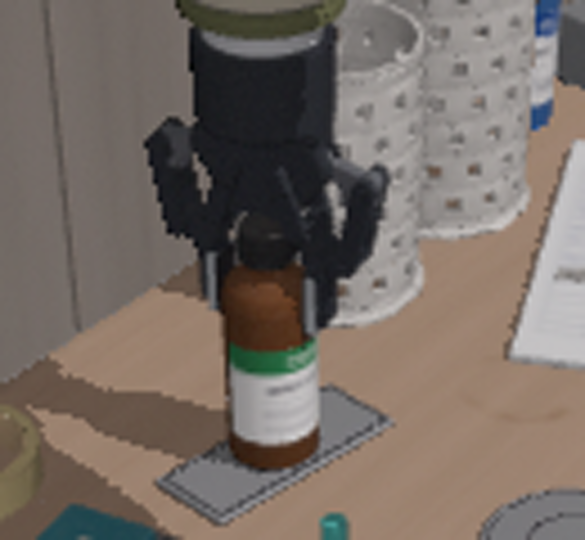

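```bash
python3 -m handwheel '[0,-0.05,0,0,0,0, 0,-0.1,0,0,0,0, -0.004,0,-0.061,0,0,0, -0.008,0,-0.123,0,0,0, -0.008,0,-0.123,0,0,0, -0.008,0,-0.123,0,0,0, -0.004,0,-0.061,0,0,0, 0,0,0,0,0,0, 0,0,0,0,0,0]'
python3 - <<'E'
from h import *
import pickle
w=snap("wrist");w=snap("wrist","pics/w17.png");pickle.dump(w,open('w17.pkl','wb'))
d=snap("side");pickle.dump(d,open('s17.pkl','wb'))
crop(d,(300,80,440,230),4,'pics/s17.png')
from workcell import env
s=env.sense();print(s['tool_pos'],s['wrist_force'])
E
```

```text
clock: 30.18
tool_pos: [0.4568, -0.2072, 0.129]
tool_rot: [0.547, -0.547, 0.447, -0.448]
wrist_force: [0.3, 0.5, -2.8]
opening: 0.0527
[ 0.4568 -0.2068  0.1283] [-0.0743  0.5444 -2.212 ]
```

View pics/s17.png

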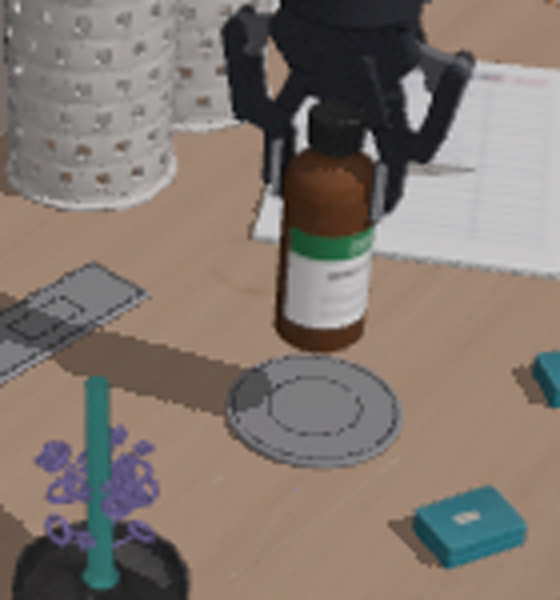

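View pics/w17.png

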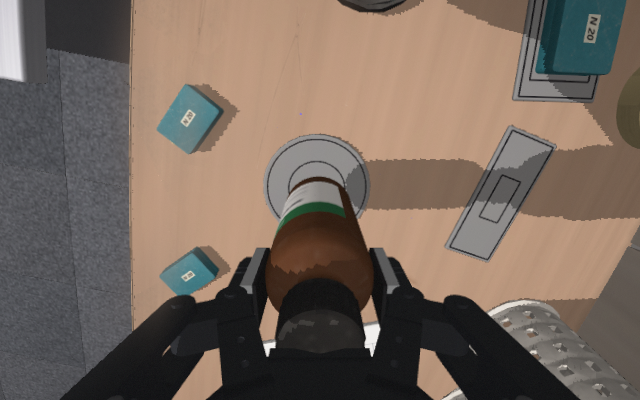

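```bash
python3 - <<'E'
from h import *
import pickle
d=pickle.load(open('s17.pkl','rb'));w=pickle.load(open('w17.pkl','rb'))
B=.005+.1283-.0691
for P in ([.4565,-.2075],[.4568,-.2068]):
  print((proj(d,[[*P,.005],[*P,B],[*P,B+.05]])-[300,80])*4, proj(w,[[*P,.005],[*P,B]]))
print(unproj(w,[(317,186)],.005),unproj(d,(np.array([(314,410),(315,406)])+.5)/4-.5+[300,80],.005))
E
```

```text
[[309.4507 405.0505]
 [317.2316 328.9298]
 [324.262  260.1276]] [[316.9428 188.3222]
 [316.5781 207.5387]]
[[308.4563 405.426 ]
 [316.2026 329.2986]
 [323.2019 260.4889]] [[317.3582 187.7406]
 [317.0888 206.8387]]
[[ 0.4561 -0.205   0.005 ]] [[ 0.4531 -0.2057  0.005 ]
 [ 0.4548 -0.2095  0.005 ]]
```

```bash
python3 -m handwheel '[0,0.08,0,0,0,0, 0,0.04,0,0,0,0, 0,0.015,0,0,0,0, 0,0,0,0,0,0, 0,0,0,0,0,0, 0,0,0,0,0,0]'
python3 -m handwheel '[0,0.006,0,0,0,0, 0,0,0,0,0,0, 0,0,0,0,0,0]'
```

```text
clock: 31.08
tool_pos: [0.4563, -0.2076, 0.0748]
tool_rot: [0.547, -0.547, 0.448, -0.448]
wrist_force: [-0.5, 0.4, -2.3]
opening: 0.0528
clock: 31.45
tool_pos: [0.4558, -0.2073, 0.0717]
tool_rot: [0.547, -0.547, 0.448, -0.448]
wrist_force: [0.4, -0.1, -2.7]
opening: 0.0526
```

```bash
python3 -m handwheel '[0,0.004,0,0,0,0, 0,0,0,0,0,0, 0,0,0,0,0,0]'
python3 -m handwheel '[0,0.003,0,0,0,0, 0,0,0,0,0,0, 0,0,0,0,0,0]'
```

```text
clock: 31.82
tool_pos: [0.4559, -0.2073, 0.0701]
tool_rot: [0.547, -0.547, 0.448, -0.448]
wrist_force: [-0.0, 0.2, -2.5]
opening: 0.0527
clock: 32.2
tool_pos: [0.456, -0.2074, 0.069]
tool_rot: [0.547, -0.547, 0.448, -0.448]
wrist_force: [-0.2, 0.0, -0.3]
opening: 0.0528
```

```bash
python3 -m handwheel '[0,0.001,0,0,0,0, 0,0,0,0,0,0]'
python3 -m handwheel '[0,0,0,0,0,0, 0,0,0,0,0,0, 0,0,0,0,0,0, 0,0,0,0,0,0]' 1
python3 -m handwheel '[0,-0.08,0,0,0,0, 0,-0.12,0,0,0,0, 0,-0.15,0,0,0,0, 0,-0.1,0,0,0,0, 0,0,0,0,0,0, 0,0,0,0,0,0]'
python3 - <<'E'
from h import *
import pickle
w=snap("wrist","pics/w18.png");pickle.dump(w,open('w18.pkl','wb'))
d=snap("side","pics/s18.png")
from workcell import env
s=env.sense();print(s['tool_pos'],quat(s['tool_rot']).as_euler('xyz',degrees=True))
E
```

```text
clock: 32.45
tool_pos: [0.4561, -0.2075, 0.069]
tool_rot: [-0.547, 0.547, -0.448, 0.448]
wrist_force: [-2.2, 1.2, 4.4]
opening: 0.0527
clock: 32.95
tool_pos: [0.4559, -0.2073, 0.0684]
tool_rot: [0.547, -0.547, 0.448, -0.448]
wrist_force: [-0.4, 0.6, 0.1]
opening: 0.0858
clock: 33.7
tool_pos: [0.4555, -0.2073, 0.2477]
tool_rot: [-0.547, 0.547, -0.448, 0.448]
wrist_force: [0.1, -0.2, -1.1]
opening: 0.0857
[ 0.4551 -0.2071  0.247 ] [-90.1128   0.097  -78.6136]
```

View pics/w18.png

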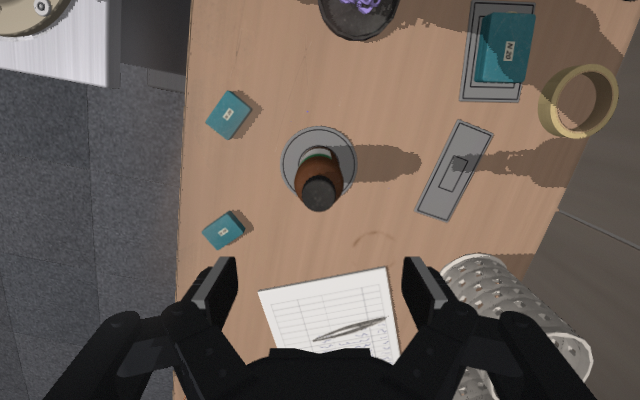

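View pics/s18.png

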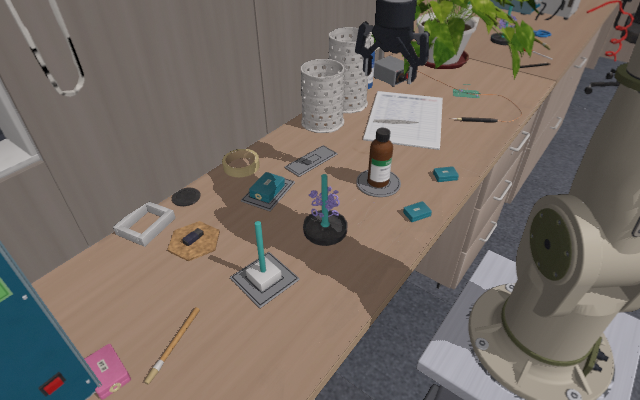

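```bash
python3 - <<'E'
from h import *
import pickle
w=pickle.load(open('w18.pkl','rb')); crop(w,(405,105,505,230),5,'pics/c23.png'); crop(w,(270,115,370,220),5,'pics/c24.png')
E
python3 -m handwheel '[0,0,0,0,0.0317,0, 0,0,0,0,0.0317,0, -0.129,0,0.067,0,0,0, -0.129,0,0.067,0,0,0, -0.129,0,0.067,0,0,0, -0.129,0,0.067,0,0,0, -0.129,0,0.067,0,0,0, -0.129,0,0.067,0,0,0, -0.129,0,0.067,0,0,0, -0.129,0,0.067,0,0,0, 0,0,0,0,0,0, 0,0,0,0,0,0]' 0
python3 - <<'E'
from h import *
import pickle
w=snap("wrist","pics/w19.png");pickle.dump(w,open('w19.pkl','wb'))
crop(w,(260,110,380,230),5,'pics/c25.png')
from workcell import env
s=env.sense();print(s['tool_pos'],quat(s['tool_rot']).as_euler('xyz',degrees=True))
E
```

```text
clock: 35.3
tool_pos: [0.6701, 0.2053, 0.2467]
tool_rot: [-0.499, 0.501, -0.5, 0.5]
wrist_force: [0.8, 0.3, 0.3]
opening: 0.0427
[0.6704 0.2041 0.2476] [-90.0613  -0.0647 -90.0823]
```

View pics/c23.png

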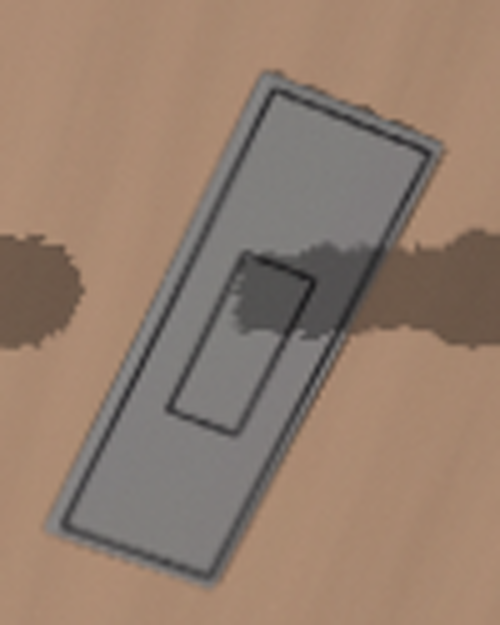

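View pics/c24.png

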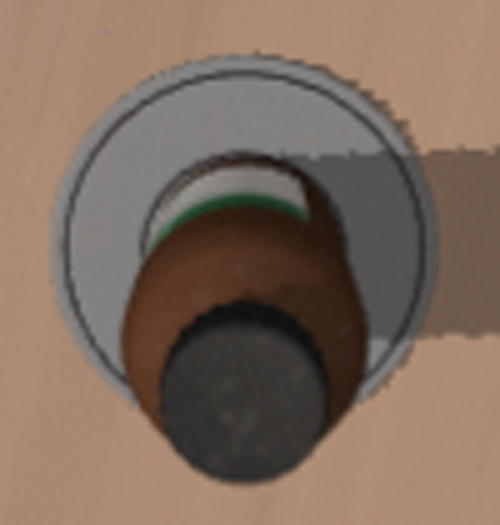

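View pics/c25.png

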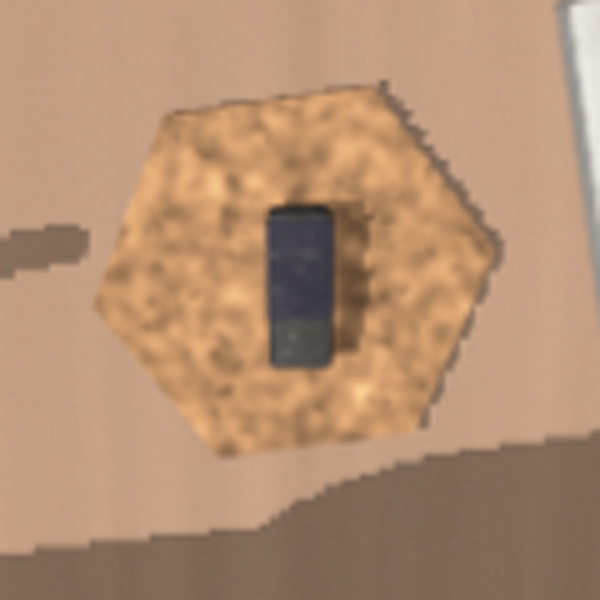

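```bash
python3 - <<'E'
from fit import *
import pickle
d=pickle.load(open('w19.pkl','rb'))
print('er',*pose(d,[(268,212),(333,213),(330,366),(271,367)],.018,260,110,5))
d=pickle.load(open('w18.pkl','rb'))
print(*pose(d,[(275,92),(432,152),(212,578),(65,525)],.005,405,105,5))
print(*pose(d,[(244,253),(314,284),(237,434),(170,410)],.005,405,105,5))
E
```

```text
er [0.6717 0.2048] 17.147214389454774 0.049730407678340444 43.3047663983519 90.02456646048333
[ 0.6505 -0.1804] 50.30109481785033 172.10092523624863 135.80847656038506 81.81845049817424
[ 0.65   -0.1806] 22.94762544941213 170.75390248326914 48.42505725105681 82.25717852484054
```

```bash
python3 -m handwheel '[-0.001,0.15,0.003,0,0,0, 0,0.15,0,0,0,0, 0,0.15,0,0,0,0, 0,0.12,0,0,0,0, 0,0.06,0,0,0,0, 0,0.02,0,0,0,0, 0,0,0,0,0,0, 0,0,0,0,0,0]' -0.15
python3 -c "
from workcell import env
s=env.sense();print(s['tool_pos'],s['wrist_force'])"
```

```text
clock: 36.35
tool_pos: [0.6729, 0.2058, -0.0094]
tool_rot: [-0.501, 0.499, -0.5, 0.501]
wrist_force: [0.7, -0.7, 0.1]
opening: 0.0362
[ 0.67285936  0.20578647 -0.0093687 ] [ 0.72605997 -0.73732211  0.12007391]
```

```bash
python3 -m handwheel '[0,0.008,-0.002,0,0,0, 0,0,0,0,0,0, 0,0,0,0,0,0]'
python3 -m handwheel '[0,0,0,0,0,0, 0,0,0,0,0,0, 0,0,0,0,0,0, 0,0,0,0,0,0]' -1
```

```text
clock: 36.72
tool_pos: [0.6709, 0.2058, -0.0145]
tool_rot: [-0.5, 0.5, -0.5, 0.5]
wrist_force: [0.7, -0.7, -0.1]
opening: 0.0359
clock: 37.22
tool_pos: [0.6711, 0.2059, -0.0144]
tool_rot: [-0.5, 0.5, -0.5, 0.5]
wrist_force: [0.2, 0.1, 3.0]
opening: 0.0162
```

```bash
python3 -m handwheel '[0,-0.08,0,0,0,0, 0,-0.1,0,0,0,0, 0,-0.1,0,0,0,0, 0.0685,0,-0.004,0,0,0, 0.1375,0,-0.0075,0,0,0, 0.1375,0,-0.0075,0,0,0, 0.1375,0,-0.0075,0,0,0, 0.1375,0,-0.0075,0,0,0, 0.1375,0,-0.0075,0,0,0, 0.1375,0,-0.0075,0,0,0, 0.0685,0,-0.004,0,0,0, 0,0,0,0,0.0444,0]'
python3 -m handwheel '[0,0,0,0,0,0, 0,0,0,0,0,0]'
python3 - <<'E'
from h import *
import pickle
w=snap("wrist","pics/w20.png");pickle.dump(w,open('w20.pkl','wb'))
crop(w,(240,110,400,260),5,'pics/c26.png')
from workcell import env
s=env.sense();print(s['tool_pos'],quat(s['tool_rot']).as_euler('xyz',degrees=True))
E
```

```text
clock: 38.72
tool_pos: [0.6483, -0.1839, 0.0963]
tool_rot: [0.461, -0.462, 0.536, -0.536]
wrist_force: [-0.2, 1.7, -0.2]
opening: 0.016
clock: 38.98
tool_pos: [0.6495, -0.1781, 0.0972]
tool_rot: [0.465, -0.465, 0.533, -0.533]
wrist_force: [-0.5, 0.5, -0.3]
opening: 0.0163
[ 0.6495 -0.1781  0.0972] [-90.0117   0.017  -97.8009]
```

View pics/c26.png

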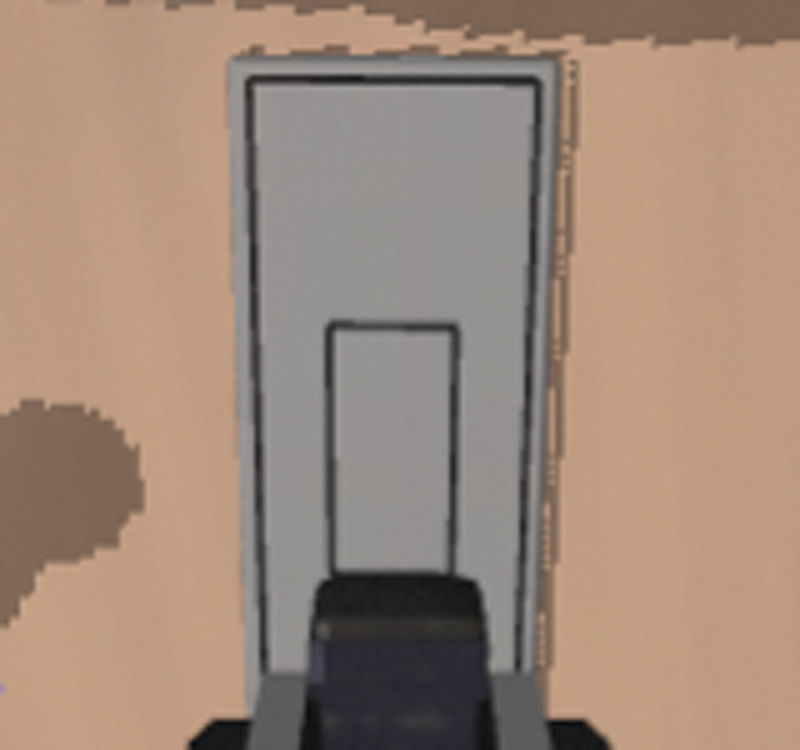

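```bash
python3 -m handwheel '[0.003,0.12,-0.0025,0,0,0, 0,0.09,0,0,0,0, 0,0.035,0,0,0,0, 0,0,0,0,0,0, 0,0,0,0,0,0, 0,0,0,0,0,0]'
python3 - <<'E'
from h import *
import pickle
w=snap("wrist","pics/w21.png")
crop(w,(240,110,400,260),5,'pics/c27.png')
from workcell import env
s=env.sense();print(s['tool_pos'],s['wrist_force'])
E
```

```text
clock: 39.78
tool_pos: [0.6495, -0.1802, 0.0011]
tool_rot: [-0.464, 0.463, -0.533, 0.534]
wrist_force: [0.4, 0.3, -1.3]
opening: 0.016
[ 0.6493 -0.1803  0.0008] [-0.0682  0.3669 -0.0201]
```

View pics/c27.png

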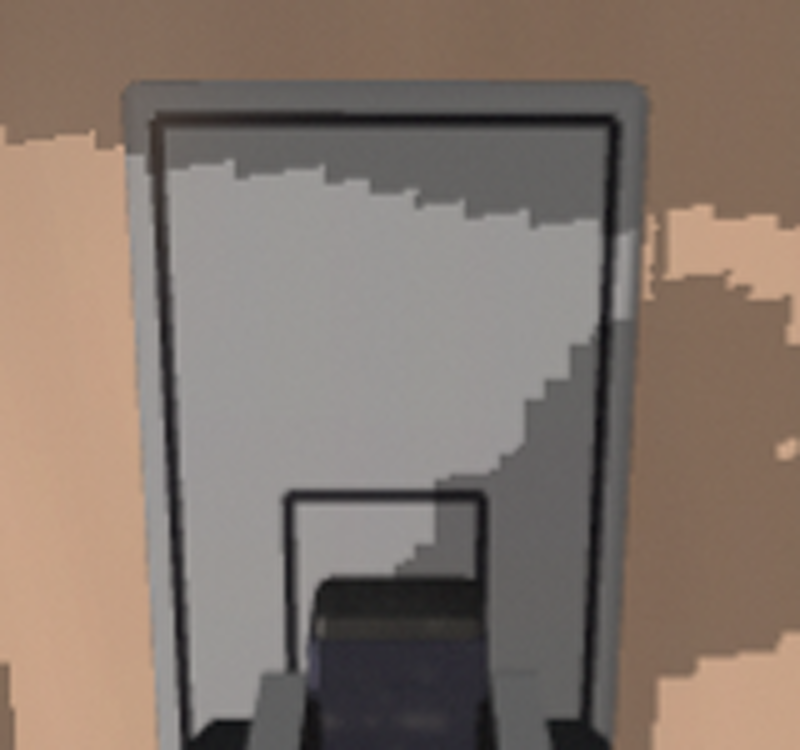

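```bash
python3 -m handwheel '[0,0.022,-0.003,0,0,0, 0,0.006,0,0,0,0, 0,0,0,0,0,0, 0,0,0,0,0,0]'
python3 - <<'E'
from h import *
import pickle
w=snap("wrist","pics/w22.png")
crop(w,(240,110,400,260),5,'pics/c28.png')
from workcell import env
s=env.sense();print(s['tool_pos'],s['wrist_force'])
E
```

```text
clock: 40.33
tool_pos: [0.6472, -0.1799, -0.0119]
tool_rot: [0.464, -0.464, 0.534, -0.534]
wrist_force: [0.1, -1.4, -0.3]
opening: 0.0167
[ 0.6473 -0.1799 -0.0118] [-0.5103  0.0126  0.5572]
```

View pics/c28.png

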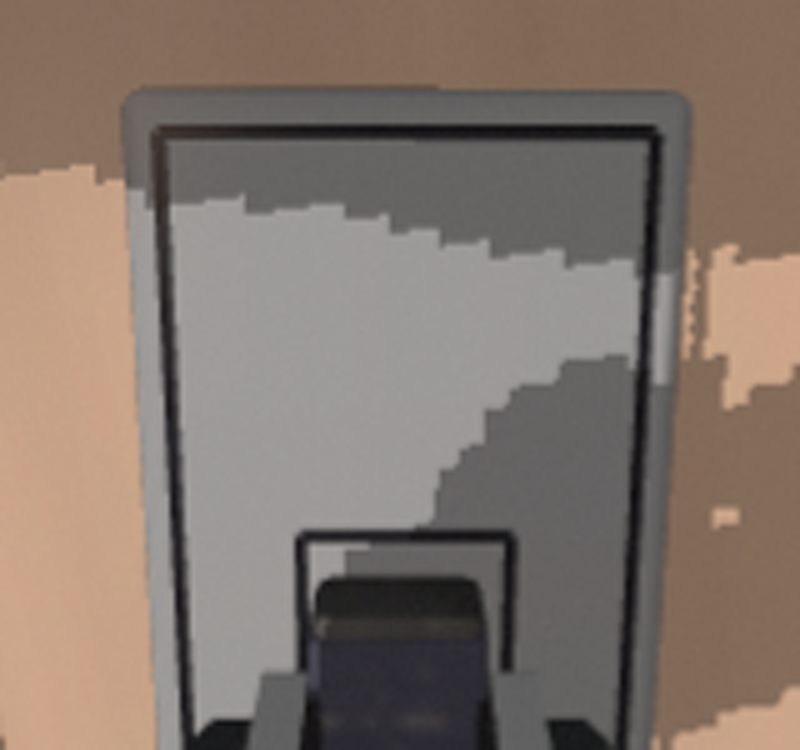

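```bash
python3 -m handwheel '[0,0.003,0.002,0,0,0, 0,0.003,0,0,0,0, 0,0,0,0,0,0, 0,0,0,0,0,0]'
python3 -m handwheel '[0,0,0,0,0,0, 0,0,0,0,0,0, 0,0,0,0,0,0, 0,0,0,0,0,0]' 0
python3 -m handwheel '[0,-0.12,0,0,0,0, 0,-0.15,0,0,0,0, 0,-0.15,0,0,0,0, 0,-0.15,0,0,0,0, 0,0,0,0,0,0, 0,0,0,0,0,0]'
python3 - <<'E'
from h import *
import pickle
w=snap("wrist","pics/w23.png");pickle.dump(w,open('w23.pkl','wb'))
crop(w,(250,90,390,230),5,'pics/c29.png')
E
```

```text
clock: 40.88
tool_pos: [0.6479, -0.18, -0.0143]
tool_rot: [0.464, -0.464, 0.534, -0.534]
wrist_force: [0.6, 0.3, 1.0]
opening: 0.0161
clock: 41.38
tool_pos: [0.6479, -0.18, -0.0143]
tool_rot: [0.464, -0.464, 0.534, -0.534]
wrist_force: [0.2, 0.5, 0.1]
opening: 0.0428
clock: 42.12
tool_pos: [0.6478, -0.18, 0.2134]
tool_rot: [-0.464, 0.464, -0.534, 0.534]
wrist_force: [-0.3, -0.8, -0.6]
opening: 0.0426
```

View pics/c29.png

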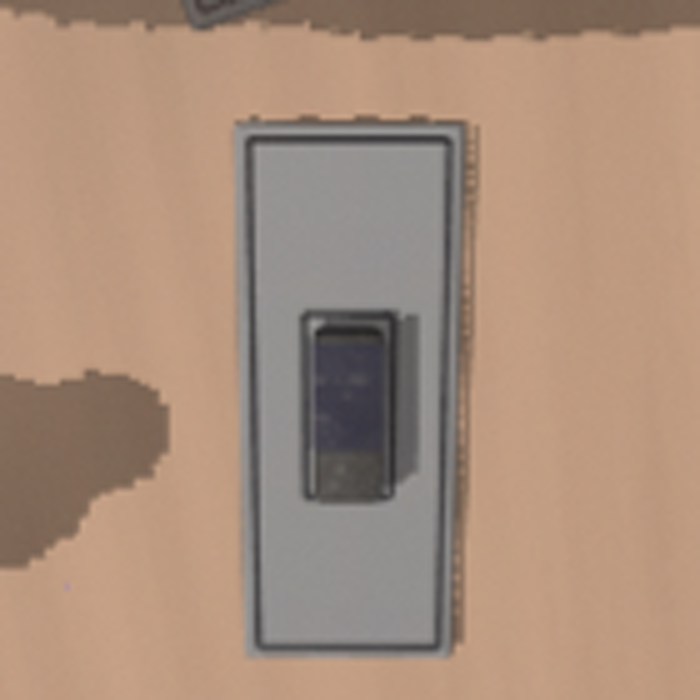

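```bash
python3 -m handwheel '[-0.05,-0.1,-0.08,0,0,0, -0.05,-0.1,-0.1,0,0,0, -0.05,0,-0.1,0,0,0, 0,0,0,0,0,0, 0,0,0,0,0,0]'
python3 - <<'E'
from h import *
import pickle
w=snap("wrist","pics/w24.png");pickle.dump(w,open('w24.pkl','wb'))
d=snap("side");crop(d,(150,90,410,310),3,'pics/s24.png')
E
```

```text
clock: 42.8
tool_pos: [0.5449, -0.1058, 0.2925]
tool_rot: [0.463, -0.464, 0.534, -0.534]
wrist_force: [-0.2, -0.4, -0.2]
opening: 0.0424
```

View pics/w24.png

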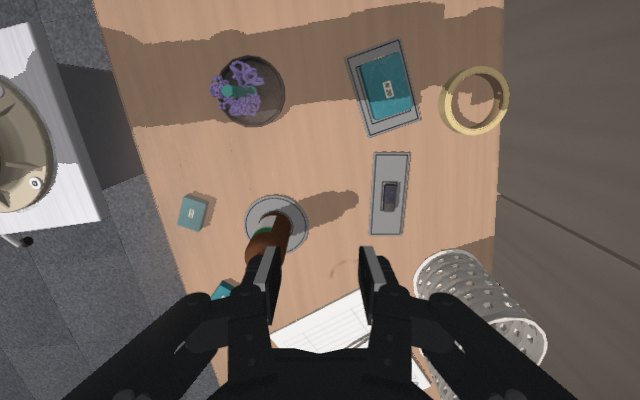

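View pics/s24.png

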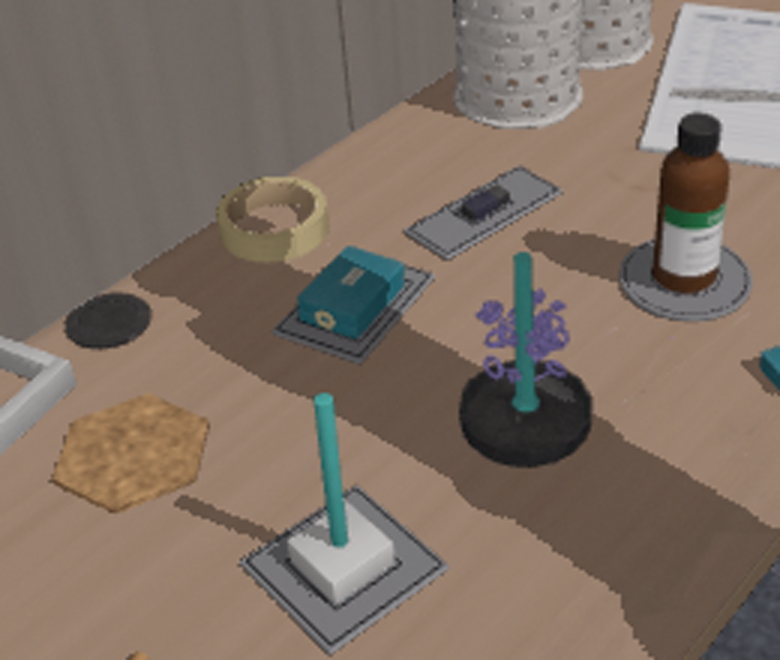

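All four are on their own tiles, the tree is at the same pixels as at the start, and the gripper is well clear. I'll hand it in.

```bash
python3 -c "
from workcell import env
print(env.close_job());s=env.sense();print(s['clock'],s['wrist_force'])"
```

```text
the job is handed in; nothing more can be done
None
the job is handed in; nothing more can be done
```

All four things are on their own tiles, and I handed the job in at about 43 s of the 147 s allowed. I parked the eraser on the cork pad, then moved the rod stand to the square tile, the mould to the oblong, the bottle to the round and last the eraser to the strip.

**Last checks:** the wrist views after each release and the final side view show:
- **Placing:** the foot, mould, bottle and eraser each sit within about 1–2 mm of the middle of their tile, judged by eye against the engraved inner lines. Their sides run parallel to the tile. I did not re-measure the final poses numerically.
- **Standing:** the bottle and rod stand are upright.
- **Tree:** it is at the same pixels in the side view as at the start.
- **Robot:** the gripper is open, about 0.3 m up and touching nothing. The wrist force stayed under 10 N in every reading I took.

**What disagreed or went wrong:**
- **Finger length:** the finger ends really sit about 21 mm behind the reported TCP. Because of this my first two tries to grip the eraser closed in the air just above it. I saw no force and the eraser did not move, so I used the corrected offset from then on.
- **Sideways offset:** image and reported positions differed by 1–3 mm sideways, so I trusted the wrist images when placing the mould and the eraser.
- **Small drop:** the eraser was let go about 4–5 mm too high over the cork pad, and it landed flat.

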